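# Batch the blue rolls through the feed hopper

### The job

Load every blue roll from the cork mat onto the feeder's aluminium tip tray; with the whole batch on it, tip the tray by its bar so that all the rolls drop into the first chamber of the hopper while the bottom gate is shut, and let the tray down again. Then pull the gate's red tab only partway, just enough for all the blue rolls to drop into the catch tray below while the brown sticks stay in the reserve chamber, and push the gate fully shut. Leave the other things on the bench where they are.

Things in the scene. Friction and masses are not known exactly. Their poses are not given: they have to be found in the camera images.
- feeder: green feed hopper with two chambers over a catch tray, 156 x 140 mm on the bench, rim 130 mm high; origin on the bench under the hopper's centre. Its +y points to the tip tray, its -y to the gate's red tab, z up. A divider at y -12..-8 mm, 172 mm high, parts the first chamber (+y) from the reserve chamber (y -62..-12 mm, holding two brown sticks)
- chamber (a point): in the first chamber, 14 mm over the middle of its bottom (the gate). In the feeder's frame the chamber is inside x -70..70, y -8..62 mm; bottom at z 66 mm, side walls up to 160 mm
- catch (a point): middle of the floor (z 4 mm) of the catch tray below the gate, which lies under both chambers: inside x -70..70, y -62..62 mm of the feeder's frame, closed all round except for a gap above its 44 mm high clear front wall
- gate (a joint): the hopper's bottom slide gate, m: 0 = shut, grows as the red tab is pulled along the feeder's -y, to 0.14. 2.5 N friction; stays where left. Its +y end uncovers first: at 0.073 the first chamber is fully open and a red line on the plate comes out from under the end wall; the reserve chamber begins to open at 0.077, and sticks can fall past 0.09
- gate_tab (a point): upright red tab on the gate, 50 mm along the feeder's x, 14 mm thick along its y, top at z 115 mm; this point lies 15 mm below its top (z 100 mm). 39 mm of free space between the tab and the hopper's end wall when shut
- tip_tray (a joint): the aluminium tip tray's hinge, rad: 0 = down at rest (floor sloping 0.122 rad down, away from the hopper), grows as its outer bar is lifted, up to 1.25. It falls back when let go. Rolls slide off it into the first chamber at about 1.0 to 1.2
- tray_hinge (a point): middle of the tip tray's hinge axis (parallel to the feeder's x), at z 135 mm on the hopper's rim, 69 mm along the feeder's +y
- tray_bar (a point): middle of the round black bar on the tray's outer side, 12 mm thick, parallel to the feeder's x, 80 mm clear between its two arms, 38 mm clear of the tray's outer wall. 163 mm from the hinge axis; at rest at z about 135 mm. Pinched from above, it turns between the fingers, so the tool may stay upright while the tray swings
- tray_middle (a point): middle of the tip tray's floor, axes turning with the tray (z out of the floor). Inside 138 mm along x, 116 mm along y, walls 26 mm high on three sides, open toward the hopper; at rest the floor here is at z about 131 mm
- mat: cork mat, 280 x 240 x 4 mm, fixed; the blue rolls lie on it; origin at the centre of its underside
- roll_0_mid (a point): blue wrapped roll, 93 to 106 mm long (x axis), about 20 mm wide and 16 mm high; this point is its centre. Four to six of the rolls are present
- roll_1_mid (a point): blue wrapped roll, 93 to 106 mm long (x axis), about 20 mm wide and 16 mm high; this point is its centre. Four to six of the rolls are present
- roll_2_mid (a point): blue wrapped roll, 93 to 106 mm long (x axis), about 20 mm wide and 16 mm high; this point is its centre. Four to six of the rolls are present
- roll_3_mid (a point): blue wrapped roll, 93 to 106 mm long (x axis), about 20 mm wide and 16 mm high; this point is its centre. Four to six of the rolls are present
- roll_4_mid (a point): blue wrapped roll, 93 to 106 mm long (x axis), about 20 mm wide and 16 mm high; this point is its centre. Four to six of the rolls are present
- roll_5_mid (a point): blue wrapped roll, 93 to 106 mm long (x axis), about 20 mm wide and 16 mm high; this point is its centre. Four to six of the rolls are present
- stick_0_mid (a point): brown unwrapped stick, about 94 x 19 x 17 mm, in the reserve chamber; this point is its centre
- stick_1_mid (a point): brown unwrapped stick, about 94 x 19 x 17 mm, in the reserve chamber; this point is its centre
- tape_mid (a point): wide roll of tape, 96 mm across, 48 mm high; a bystander; this point is its centre
- masking_mid (a point): narrow roll of tape, 92 mm across, 25 mm high; a bystander; this point is its centre
- stamp_mid (a point): rubber stamp with wooden handle, 26 x 50 x 74 mm, standing; a bystander; this point is its centre
- marker_mid (a point): black and white marker pen, 135 x 17 mm, lying; a bystander; this point is its centre
There are look-alikes about, which are no part of the job. Leave any pink look-alike of the part that bears roll_3_mid alone.

How it is judged:
On the way, in this order (a step that is already met when the one before it is completed fails the run):
1. all the blue rolls lie on the tip tray (x of roll_0_mid in the frame of tray_middle between -0.08 and 0.08 m and y of roll_0_mid in the frame of tray_middle between -0.065 and 0.065 m and z of roll_0_mid in the frame of tray_middle between -0.005 and 0.06 m and x of roll_1_mid in the frame of tray_middle between -0.08 and 0.08 m and y of roll_1_mid in the frame of tray_middle between -0.065 and 0.065 m and z of roll_1_mid in the frame of tray_middle between -0.005 and 0.06 m and x of roll_2_mid in the frame of tray_middle between -0.08 and 0.08 m and y of roll_2_mid in the frame of tray_middle between -0.065 and 0.065 m and z of roll_2_mid in the frame of tray_middle between -0.005 and 0.06 m and x of roll_3_mid in the frame of tray_middle between -0.08 and 0.08 m and y of roll_3_mid in the frame of tray_middle between -0.065 and 0.065 m and z of roll_3_mid in the frame of tray_middle between -0.005 and 0.06 m and x of roll_4_mid in the frame of tray_middle between -0.08 and 0.08 m and y of roll_4_mid in the frame of tray_middle between -0.065 and 0.065 m and z of roll_4_mid in the frame of tray_middle between -0.005 and 0.06 m and x of roll_5_mid in the frame of tray_middle between -0.08 and 0.08 m and y of roll_5_mid in the frame of tray_middle between -0.065 and 0.065 m and z of roll_5_mid in the frame of tray_middle between -0.005 and 0.06 m and value of joint tip_tray below 0.1 rad), for 0.2 s.
2. all the blue rolls are in the first chamber, the gate shut (x of roll_0_mid in the frame of feeder between -0.075 and 0.075 m and y of roll_0_mid in the frame of feeder between -0.012 and 0.072 m and z of roll_0_mid in the frame of feeder between 0.062 and 0.16 m and x of roll_1_mid in the frame of feeder between -0.075 and 0.075 m and y of roll_1_mid in the frame of feeder between -0.012 and 0.072 m and z of roll_1_mid in the frame of feeder between 0.062 and 0.16 m and x of roll_2_mid in the frame of feeder between -0.075 and 0.075 m and y of roll_2_mid in the frame of feeder between -0.012 and 0.072 m and z of roll_2_mid in the frame of feeder between 0.062 and 0.16 m and x of roll_3_mid in the frame of feeder between -0.075 and 0.075 m and y of roll_3_mid in the frame of feeder between -0.012 and 0.072 m and z of roll_3_mid in the frame of feeder between 0.062 and 0.16 m and x of roll_4_mid in the frame of feeder between -0.075 and 0.075 m and y of roll_4_mid in the frame of feeder between -0.012 and 0.072 m and z of roll_4_mid in the frame of feeder between 0.062 and 0.16 m and x of roll_5_mid in the frame of feeder between -0.075 and 0.075 m and y of roll_5_mid in the frame of feeder between -0.012 and 0.072 m and z of roll_5_mid in the frame of feeder between 0.062 and 0.16 m and value of joint gate below 0.01 m), for 0.2 s.
3. the gate is partway open and all the blue rolls have dropped into the catch tray (x of roll_0_mid in the frame of feeder between -0.075 and 0.075 m and y of roll_0_mid in the frame of feeder between -0.07 and 0.07 m and z of roll_0_mid in the frame of feeder between 0 and 0.058 m and x of roll_1_mid in the frame of feeder between -0.075 and 0.075 m and y of roll_1_mid in the frame of feeder between -0.07 and 0.07 m and z of roll_1_mid in the frame of feeder between 0 and 0.058 m and x of roll_2_mid in the frame of feeder between -0.075 and 0.075 m and y of roll_2_mid in the frame of feeder between -0.07 and 0.07 m and z of roll_2_mid in the frame of feeder between 0 and 0.058 m and x of roll_3_mid in the frame of feeder between -0.075 and 0.075 m and y of roll_3_mid in the frame of feeder between -0.07 and 0.07 m and z of roll_3_mid in the frame of feeder between 0 and 0.058 m and x of roll_4_mid in the frame of feeder between -0.075 and 0.075 m and y of roll_4_mid in the frame of feeder between -0.07 and 0.07 m and z of roll_4_mid in the frame of feeder between 0 and 0.058 m and x of roll_5_mid in the frame of feeder between -0.075 and 0.075 m and y of roll_5_mid in the frame of feeder between -0.07 and 0.07 m and z of roll_5_mid in the frame of feeder between 0 and 0.058 m and value of joint gate above 0.02 m), for 0.2 s.
At the end, for the whole second after the job is handed in: every blue roll lies in the catch tray under the hopper, both brown sticks are still in the reserve chamber, the gate is shut to within 6 mm and the tip tray is down to within 0.06 rad; the rolls are at rest (x of roll_0_mid in the frame of feeder between -0.075 and 0.075 m and y of roll_0_mid in the frame of feeder between -0.07 and 0.07 m and z of roll_0_mid in the frame of feeder between 0 and 0.058 m and x of roll_1_mid in the frame of feeder between -0.075 and 0.075 m and y of roll_1_mid in the frame of feeder between -0.07 and 0.07 m and z of roll_1_mid in the frame of feeder between 0 and 0.058 m and x of roll_2_mid in the frame of feeder between -0.075 and 0.075 m and y of roll_2_mid in the frame of feeder between -0.07 and 0.07 m and z of roll_2_mid in the frame of feeder between 0 and 0.058 m and x of roll_3_mid in the frame of feeder between -0.075 and 0.075 m and y of roll_3_mid in the frame of feeder between -0.07 and 0.07 m and z of roll_3_mid in the frame of feeder between 0 and 0.058 m and x of roll_4_mid in the frame of feeder between -0.075 and 0.075 m and y of roll_4_mid in the frame of feeder between -0.07 and 0.07 m and z of roll_4_mid in the frame of feeder between 0 and 0.058 m and x of roll_5_mid in the frame of feeder between -0.075 and 0.075 m and y of roll_5_mid in the frame of feeder between -0.07 and 0.07 m and z of roll_5_mid in the frame of feeder between 0 and 0.058 m and x of stick_0_mid in the frame of feeder between -0.075 and 0.075 m and y of stick_0_mid in the frame of feeder between -0.068 and -0.008 m and z of stick_0_mid in the frame of feeder between 0.06 and 0.13 m and x of stick_1_mid in the frame of feeder between -0.075 and 0.075 m and y of stick_1_mid in the frame of feeder between -0.068 and -0.008 m and z of stick_1_mid in the frame of feeder between 0.06 and 0.13 m and value of joint gate below 0.006 m and value of joint tip_tray below 0.06 rad and linear speed of each of roll_0, roll_1, roll_2, roll_3, roll_4, roll_5 below 0.03 m/s); the robot touches nothing.
It fails at once if the gate is pulled so far that the reserve chamber opens wide enough to lose a stick (past 92 mm) (value of joint gate above 0.092 m).
It fails at once if a brown stick leaves the reserve chamber (not ((x of stick_0_mid in the frame of feeder between -0.075 and 0.075 m and y of stick_0_mid in the frame of feeder between -0.068 and -0.008 m and z of stick_0_mid in the frame of feeder between 0.06 and 0.13 m) and (x of stick_1_mid in the frame of feeder between -0.075 and 0.075 m and y of stick_1_mid in the frame of feeder between -0.068 and -0.008 m and z of stick_1_mid in the frame of feeder between 0.06 and 0.13 m))).
It fails at once if a bystander is pushed more than 30 mm (distance of any of tape_mid, masking_mid, stamp_mid, marker_mid from where it was at the start of the episode above 0.03 m).
Of roll_0, roll_1, roll_2, roll_3, roll_4, roll_5 only 4 to 6 are there at a start; the rules pass over those that are not, and their reading is None.
At some moment in a run one of roll_0, roll_1, roll_2, roll_3, roll_4, roll_5 may be knocked a few centimetres aside while the robot is not near it.
Once in a run the grip may slacken for a moment while it holds something.
It also fails if it takes over 210 s, if anything falls off the work surface, if the arm or the gripper's body presses on something with over 40 N, if the wrist force passes 120 N, or if a joint passes its speed limit or range.

### The arm

A 6-joint arm with a two-finger parallel gripper is mounted at the origin on a cart in front of the work surface, level with it; the furniture and walls round the work are solid. World frame = base frame: x ahead of the robot, y to its left, z up, the work surface at z = 0. Lengths are in m, angles in rad, forces in N, time in s.
With the tool pointing down it reaches from about 0.25 to 0.775 m from the base axis. Payload 4 kg.
Tool frame: the origin (TCP) lies at the very end of the fingers, on their centre line; the grasp point (between the pads) lies 19 mm behind it (robot.pinch_z is the distance from the TCP to the grasp point, in m); z points along the fingers, y is the line along which they close (so a half turn about z gives the same grasp; the last joint's range is limited). The gripper opens to 94 mm and grips with 3 to 60 N. Pads are 16 mm wide; open, the fingers measure 119 mm over their backs; the gripper's body (75 mm by 177 mm) begins 78 mm behind the grasp point.
Start: joints at [1.112, 0.087, 1.371, -0, 1.684, -0.103], TCP at [0.192, 0.516, 0.172] pointing down, gripper open.
Joint ranges: [-3.1, 3.1], [-0.76, 2.03], [0.27, 2.55], [-1.08, 4.22], [0.17, 2.65], [-2.57, 2.57]. Speed limits (rad/s): [2.79, 2.79, 3.14, 3.14, 3.14, 3.14].

### API

Orientations are given as [roll, pitch, yaw] about the fixed x, y, z axes, in that order (R = Rz(yaw) Ry(pitch) Rx(roll)).
In Python, from bench import robot gives the robot as it stands.
- The arm moves only by the tool arm_command, never from a script. Its argument "targets" is one flat list of numbers, 7 for each row, row after row: the turn, a rotation vector about the tool's x, y, z in degrees, then the shift along the tool's x, y, z in mm, then the closure, from -1 (fully open) to 1 (shut). In form: [ax, ay, az, x, y, z, hand, ax, ay, az, x, y, z, hand, ...]. A call has 1 to 20 rows; each row is the pose to reach, as a shift and turn from the pose commanded when the call began, along the tool's axes at that moment; what a row does not reach only later rows make up. A row lasts 1/10 s, in which the tool goes at most 50 mm and 8.59 degrees, less where a joint would pass 70% of its speed; a pose out of reach is approached as far as the arm can. A call with a gripper value outside its range is refused whole. The fingers move at their own pace and stop on an object; the grip force is fixed at half the most. Time passes only in rows, so rows that repeat a pose let the fingers close. It gives the time, the measured TCP pose, the force, the opening and the grip force at its end, in the units of the state.
- robot.get_obs(): the state, without advancing time (a new reading comes with each control period).
- robot.snapshot(name): name is "scene" or "top" or "wrist"; returns a dict with "color" (480x640x3 uint8, red, green, blue), "range_z" (480x640 float32, m along the optical axis (not along the pixel's ray), 0 where there is no reading), "fx", "fy", "cx", "cy" (pixels), "T" (4x4, takes a point from camera to world coordinates); the wrist camera has in their place "T_tool_cam" (4x4, takes a point from camera to tool coordinates, whose origin is the TCP and whose axes are the flange's). Camera axes: x right, y down, z forward; pixel columns grow to the right and rows downward; lengths in m; the calibration is good to about 2 mm. The wrist camera is an equidistant fisheye: a pixel r from the principal point sees the ray r / f radians off the axis. A picture is of the moment at which its call begins: read the wrist's pose just before it.
- robot.close_job(): hands the job in; it is judged then, once.
The state is a dict: "time": time; "joint_positions": joint angles; "qvel": joint speeds; "joint_torque": joint torques, N m; "tool_pos": TCP position; "ee_rot": TCP orientation; "wrist_force": force on the tool from outside, world axes, zero at the start; "wrist_torque": the same for the moment, N m; "width": finger opening in m; "finger_force": force on a finger pad.
Only numpy, scipy, OpenCV 4.12 (cv2) and the standard library are available. Lean on these libraries where they do the work, as an engineer would, in place of code of your own. Each camera call takes 0.05 s, during which the arm holds its last target. There are 200 camera calls.

## Working session

There is one attempt and no reset: what is moved stays moved. The work goes in short steps, Python scripts to look and compute and a tool call to move; the robot and the scene stay as the last step left them, time stands still between calls to the robot, and variables do not carry over. Pictures are saved under pics/ and viewed, at most 14 in all, crops included, and the job is handed in when it is done.

Besides the shell and the picture viewer there is one more tool, called after ">>>" by a JSON object that holds its "api" and its "payload", one argument or row to a line. arm_command: Moves the arm, as the interface text tells. Its arguments: {"type":"object","properties":{"targets":{"type":"array"}},"required":["targets"]}

```bash
mkdir -p pics; cat > h.py <<'E'
import numpy as np, cv2
from bench import robot
def snap(n):
    s=robot.snapshot(n); return s
def save(s,name): cv2.imwrite('pics/'+name,cv2.cvtColor(s['color'],cv2.COLOR_RGB2BGR))
def cloud(s):
    v,u=np.mgrid[0:480,0:640]; z=s['range_z']
    p=np.stack([(u-s['cx'])/s['fx']*z,(v-s['cy'])/s['fy']*z,z],-1)
    return p@s['T'][:3,:3].T+s['T'][:3,3]
E
python3 - <<'E'
from h import *
import pickle
print(robot.get_obs())
d={}
for n in('top','scene'):
    s=snap(n);save(s,n+'0.png');d[n]=s;print(n,s['T'].round(3).tolist(),s['fx'],s['cx'],s['cy'])
pickle.dump(d,open('d0.pkl','wb'))
E
```

```text
{'time': 0.0, 'joint_positions': array([ 1.11188130e+00,  8.79584943e-02,  1.37222707e+00,  1.79385801e-05,
        1.68358798e+00, -1.03064690e-01]), 'qvel': array([-2.36884565e-03,  7.29240015e-04,  9.65290088e-04,  9.95011752e-04,
       -8.92734774e-04, -3.50658132e-06]), 'joint_torque': array([-1.72767908e-03, -3.40181637e+01, -3.02429688e+01,  7.16869463e-02,
        3.30324692e-02, -1.51210570e-04]), 'tool_pos': array([0.19132097, 0.51500017, 0.17051614]), 'ee_rot': array([-3.13942517e+00, -2.42109152e-04,  2.78574406e+00]), 'wrist_force': array([-0.17068143, -0.57003706,  0.76036748]), 'wrist_torque': array([-0.00742964,  0.03034875,  0.04141128]), 'finger_force': 0.0, 'width': 0.09407806925656925}
top [[-0.008, -0.99, 0.138, 0.386], [-1.0, 0.005, -0.016, 0.038], [0.016, -0.139, -0.99, 1.231], [0.0, 0.0, 0.0, 1.0]] 521.3385695760012 322.7031953754478 243.3200276522784
scene [[0.704, -0.451, 0.549, -0.038], [-0.71, -0.452, 0.54, -0.56], [0.005, -0.77, -0.638, 0.791], [0.0, 0.0, 0.0, 1.0]] 476.627966575337 322.68070670647023 236.69565228769116
```

View pics/top0.png

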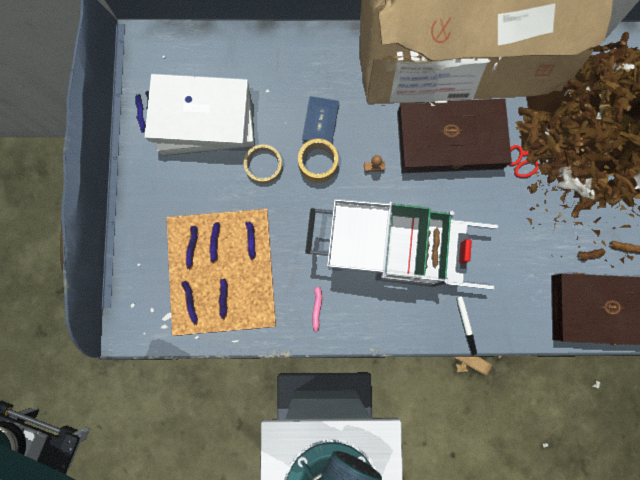

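View pics/scene0.png

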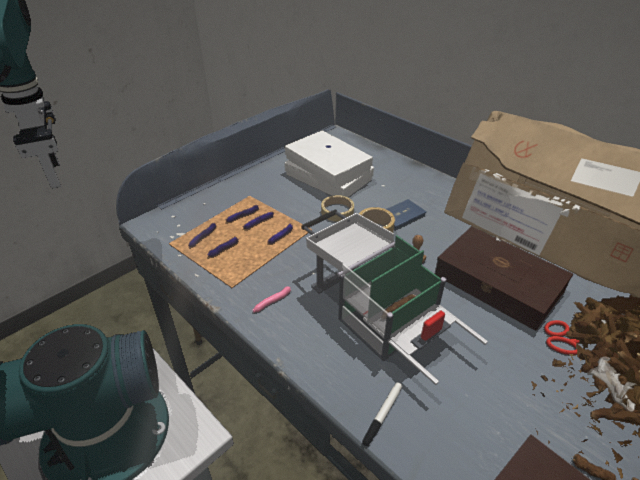

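Top view shows five blue rolls on the mat, at (193,246), (214,242), (251,240), (190,301) and (224,297). A blue thing at (140,112) lies by the white box, off the mat, so it's not in the batch. The pink look-alike is at (317,309). In the feeder at (390,240), the tip tray is on the left (+y world) and the red tab is at (466,250).

```bash
cat >> h.py <<'E'
def ray(s,uv,z):
    uv=np.atleast_2d(uv).astype(float)
    d=np.c_[(uv[:,0]-s['cx'])/s['fx'],(uv[:,1]-s['cy'])/s['fy'],np.ones(len(uv))]@s['T'][:3,:3].T
    o=s['T'][:3,3]; return o+d*((z-o[2])/d[:,2])[:,None]
def blue(s):
    h=cv2.cvtColor(s['color'],cv2.COLOR_RGB2HSV); return cv2.inRange(h,(110,90,20),(140,255,255))
def rolls(s,z=0.012,amin=100):
    m=blue(s); n,l,st,c=cv2.connectedComponentsWithStats(m); out=[]
    for i in range(1,n):
        if st[i,4]<amin: continue
        v,u=np.where(l==i); P=ray(s,np.c_[u,v],z)[:,:2]
        (cx,cy),(w,h),a=cv2.minAreaRect((P*1000).astype(np.float32))
        q=P-P.mean(0); e=np.linalg.svd(q,full_matrices=False)[2][0]
        out.append((c[i].round(),np.array([cx,cy]).round(1),P.mean(0).round(4),round(np.degrees(np.arctan2(e[1],e[0]))%180,1),sorted([round(w),round(h)])))
    return out
E
python3 - <<'E'
from h import *
import pickle
d=pickle.load(open('d0.pkl','rb'));s=d['top']
for r in rolls(s): print(r)
W=cloud(s)
hsv=cv2.cvtColor(s['color'],cv2.COLOR_RGB2HSV)
# feeder: red tab
m=(cv2.inRange(hsv,(0,150,80),(8,255,255))>0)|(cv2.inRange(hsv,(172,150,80),(180,255,255))>0)
m[:, :440]=0; m[:, 490:]=0
v,u=np.where(m); print('tab px',u.min(),u.max(),v.min(),v.max(),'z',np.percentile(W[m][:,2],[10,50,90]))
t=m&(W[...,2]>.108); print(t.sum(),W[t][:,:2].min(0),W[t][:,:2].max(0),cv2.minAreaRect((W[t][:,:2]*1000).astype(np.float32)))
for (u,v) in [(316,232),(310,232),(325,232),(336,236),(360,236),(385,240),(389,240),(400,240),(426,240),(448,240),(400,207),(400,274)]: print((u,v),W[v,u].round(3))
# points in first tall walls: region z 0.15..0.18
R=np.zeros_like(m);R[190:300,300:500]=1
for lo,hi in((.145,.165),(.166,.180)):
    k=R&(W[...,2]>lo)&(W[...,2]<hi); print(lo,k.sum(),cv2.minAreaRect((W[k][:,:2]*1000).astype(np.float32)))
k=R&(W[...,2]>.1); print(cv2.minAreaRect((W[k][:,:2]*1000).astype(np.float32)))
c=cv2.resize(s['color'][190:300,295:505],None,fx=3.8,fy=3.8,interpolation=cv2.INTER_CUBIC);save({'color':c},'feed.png')
E
```

```text
(array([140., 113.]), array([879. , 461.3]), array([0.8796, 0.461 ]), np.float64(9.4), [16, 93])
(array([214., 241.]), array([562.3, 274.7]), array([0.5622, 0.2746]), np.float64(175.7), [16, 88])
(array([251., 240.]), array([565.5, 188.4]), array([0.5662, 0.1885]), np.float64(4.8), [15, 86])
(array([191., 246.]), array([550.7, 327.6]), array([0.552 , 0.3276]), np.float64(171.9), [15, 98])
(array([223., 298.]), array([428.6, 250.5]), array([0.4302, 0.2511]), np.float64(179.5), [14, 86])
(array([189., 302.]), array([420.5, 327.5]), array([0.4217, 0.3281]), np.float64(14.0), [15, 99])
tab px 460 470 239 262 z [0.08966518 0.11213543 0.11706435]
145 [ 0.38581075 -0.3013398 ] [0.55025798 0.03840991] ((449.9898376464844, -139.3611602783203), (43.13880157470703, 375.5330505371094), 26.4036808013916)
(316, 232) [ 0.585  0.034 -0.   ]
(310, 232) [0.562 0.047 0.143]
(325, 232) [ 0.586  0.012 -0.004]
(336, 236) [ 0.557 -0.009  0.122]
(360, 236) [ 0.555 -0.06   0.132]
(385, 240) [ 0.545 -0.112  0.135]
(389, 240) [ 0.556 -0.132  0.062]
(400, 240) [ 0.555 -0.156  0.067]
(426, 240) [ 0.54  -0.192  0.172]
(448, 240) [ 0.546 -0.248  0.13 ]
(400, 207) [ 0.614 -0.144  0.148]
(400, 274) [ 0.471 -0.139  0.158]
0.145 631 ((551.6997680664062, -72.39013671875), (243.80545043945312, 148.72186279296875), 83.5425033569336)
0.166 161 ((538.5829467773438, -192.94607543945312), (5.12851619720459, 138.85972595214844), 83.08143615722656)
((540.147216796875, -114.33770751953125), (227.8420867919922, 369.721923828125), 13.652894020080566)
```

View pics/feed.png

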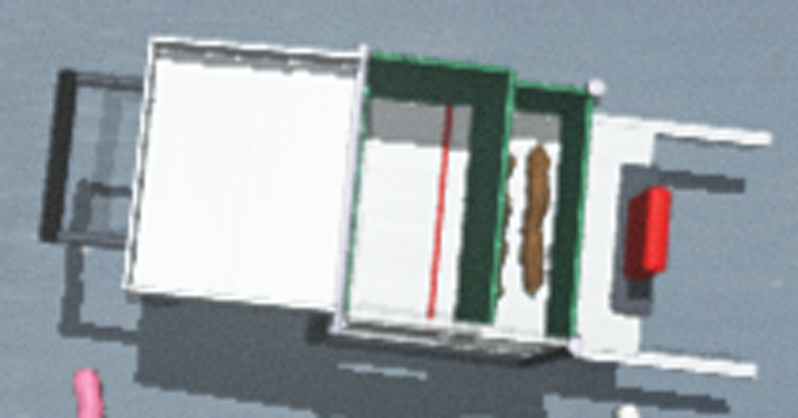

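The feeder is yawed about -6.9° with its origin near (0.540,-0.183). The predicted bar position (0.568,0.047) matches the depth reading. Next I pick the rolls one by one, starting with the corner roll at (189,302).

```bash
cat >> h.py <<'E'
from scipy.spatial.transform import Rotation as Ro
F0=np.array([.5398,-.183]); FY=-6.9
def F(x,y): # feeder xy (m) -> world
    a=np.radians(FY); return F0+np.array([x*np.cos(a)-y*np.sin(a),x*np.sin(a)+y*np.cos(a)])
def slot(u,h): # tray outward offset u, height h over floor
    p=F(0,.1276+u); return (*p,.131-.122*u+h,180+FY)
def plan(*wps):
    o=robot.get_obs(); R=Ro.from_euler('xyz',o['ee_rot'])
    print('t',round(o['time'],1),'tcp',o['tool_pos'].round(4),'w',round(o['width'],4))
    for x,y,z,yaw in wps:
        T=Ro.from_euler('xyz',[np.pi,0,np.radians(yaw)])
        print([float(v) for v in (R.inv()*T).as_rotvec(degrees=True).round(1)],[float(v) for v in (1000*R.inv().apply(np.array([x,y,z])-o['tool_pos'])).round(1)])
E
python3 - <<'E'
from h import *
plan((.4217,.3281,.10,194),(.4217,.3281,.007,194))
E
```

```text
t 0.1 tcp [0.1913 0.5151 0.1706] w 0.0942
[-0.1, -0.0, -34.4] [-281.1, -94.9, 70.8]
[-0.1, -0.0, -34.4] [-281.1, -94.7, 163.8]
```

>>> {"api": "arm_command", "payload": {
  "targets": [0, 0, -34.4, -281, -95, 71, -0.06, 0, 0, -34.4, -281, -95, 71, -0.06, 0, 0, -34.4, -281, -95, 71, -0.06, 0, 0, -34.4, -281, -95, 71, -0.06, 0, 0, -34.4, -281, -95, 71, -0.06, 0, 0, -34.4, -281, -95, 71, -0.06, 0, 0, -34.4, -281, -95, 71, -0.06, 0, 0, -34.4, -281, -95, 71, -0.06, 0, 0, -34.4, -281, -95, 71, -0.06, 0, 0, -34.4, -281, -95, 71, -0.06]
}}

```text
time: 1.1
tool_pos: [0.4211, 0.3296, 0.101]
ee_rot: [3.141, 0.0, -2.896]
wrist_force: [0.2, -0.8, 0.4]
width: 0.0496
finger_force: 0.0
```

```bash
python3 - <<'E'
from h import *
plan((.4217,.3281,.007,194),(.4217,.3281,.12,194))
s=snap('wrist');save(s,'w1.png');print(s['T_tool_cam'].round(3).tolist())
for r in rolls(snap('top')): print(r)
E
```

```text
t 1.1 tcp [0.4211 0.3296 0.101 ] w 0.0496
[0.0, 0.0, 0.1] [-0.2, -1.7, 94.0]
[0.0, 0.0, 0.1] [-0.2, -1.6, -19.0]
[[0.0, -0.973, -0.233, 0.068], [1.0, 0.0, 0.001, 0.001], [-0.0, -0.233, 0.973, -0.213], [0.0, 0.0, 0.0, 1.0]]
(array([140., 112.]), array([879.1, 461.2]), array([0.8803, 0.461 ]), np.float64(9.4), [16, 93])
(array([214., 242.]), array([561.2, 274.9]), array([0.5617, 0.2746]), np.float64(175.9), [16, 91])
(array([250., 240.]), array([566.5, 188.5]), array([0.5663, 0.1885]), np.float64(4.9), [15, 84])
(array([191., 246.]), array([550.7, 327.6]), array([0.5521, 0.3275]), np.float64(172.2), [16, 98])
(array([223., 296.]), array([430.8, 250.6]), array([0.4331, 0.2511]), np.float64(179.0), [14, 85])
```

View pics/w1.png

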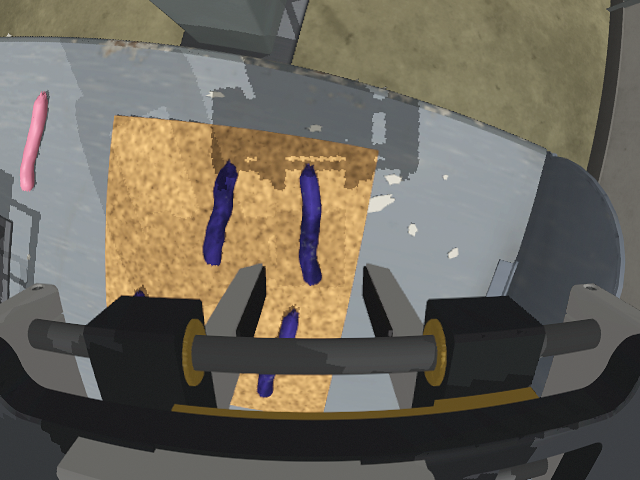

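The wrist view shows the target roll at (311,225) aligned and centred between the fingers, so I can grasp it.

>>> {"api": "arm_command", "payload": {
  "targets": [0, 0, 0, 0, -2, 50, -0.06, 0, 0, 0, 0, -2, 94, -0.06, 0, 0, 0, 0, -2, 94, -0.06, 0, 0, 0, 0, -2, 94, 1, 0, 0, 0, 0, -2, 94, 1, 0, 0, 0, 0, -2, 94, 1, 0, 0, 0, 0, -2, 94, 1, 0, 0, 0, 0, -2, 94, 1, 0, 0, 0, 0, -2, 60, 1, 0, 0, 0, 0, -2, 0, 1, 0, 0, 0, 0, -2, -50, 1, 0, 0, 0, 0, -2, -100, 1, 0, 0, 0, 0, -2, -100, 1]
}}

```text
time: 2.5
tool_pos: [0.4252, 0.3284, 0.2092]
ee_rot: [3.137, 0.014, -2.897]
wrist_force: [0.1, 0.1, 0.8]
width: 0.0002
finger_force: 0.0
```

```bash
python3 - <<'E'
from h import *
plan(slot(.030,.08),slot(.030,.022),slot(.03,.1))
E
```

```text
t 2.5 tcp [0.4252 0.3284 0.2092] w 0.0002
[0.4, 0.7, 20.9] [-43.6, -376.7, 0.8]
[0.4, 0.7, 20.9] [-42.8, -377.0, 58.8]
[0.4, 0.7, 20.9] [-43.9, -376.6, -19.2]
```

```bash
python3 - <<'E'
from h import *
s=snap('wrist');save(s,'w2.png')
s=snap('top')
for r in rolls(s): print(r)
print(robot.get_obs()['tool_pos'])
E
```

```text
(array([140., 113.]), array([879.1, 461.2]), array([0.8795, 0.4609]), np.float64(9.5), [16, 93])
(array([214., 242.]), array([561.2, 274.8]), array([0.562 , 0.2746]), np.float64(175.6), [16, 91])
(array([250., 240.]), array([565.5, 188.6]), array([0.5663, 0.1885]), np.float64(4.9), [15, 86])
(array([191., 246.]), array([550.6, 327.6]), array([0.5511, 0.3277]), np.float64(171.8), [16, 98])
(array([223., 298.]), array([428.6, 250.5]), array([0.4296, 0.2511]), np.float64(179.6), [14, 86])
(array([192., 313.]), array([395.4, 321.9]), array([0.3962, 0.3221]), np.float64(19.1), [13, 47])
[0.42376002 0.32752041 0.20411758]
```

View pics/w2.png

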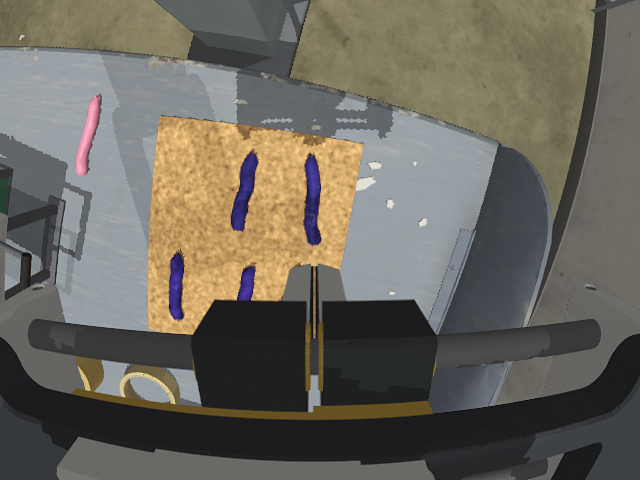

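The roll still lies at its spot, seen at (312,200), and the fingers closed empty. I'll retry and stop after closing to check.

```bash
python3 - <<'E'
from h import *
plan((.4217,.3281,.05,194),(.4217,.3281,.006,194))
E
```

```text
t 2.6 tcp [0.4238 0.3275 0.2041] w 0.0006
[0.1, 0.4, 0.0] [2.9, 0.7, 154.1]
[0.1, 0.4, 0.0] [3.1, 0.6, 198.1]
```

>>> {"api": "arm_command", "payload": {
  "targets": [0, 0, 0, 0, 0, 50, -0.06, 0, 0, 0, 0, 0, 100, -0.06, 0, 0, 0, 0, 0, 145, -0.06, 0, 0, 0, 0, 0, 170, -0.06, 0, 0, 0, 0, 0, 195, -0.06, 0, 0, 0, 0, 0, 195, -0.06, 0, 0, 0, 0, 0, 195, -0.06, 0, 0, 0, 0, 0, 195, -0.06]
}}

```text
time: 3.4
tool_pos: [0.423, 0.3271, 0.0067]
ee_rot: [3.141, 0.002, -2.897]
wrist_force: [0.2, -0.5, 0.6]
width: 0.0497
finger_force: 0.0
```

```bash
python3 - <<'E'
from h import *
plan((.4217,.3281,.006,194))
s=snap('wrist');save(s,'w3.png')
E
```

```text
t 3.4 tcp [0.423  0.3271 0.0067] w 0.0497
[0.0, 0.1, 0.0] [1.0, 1.3, 0.7]
```

View pics/w3.png

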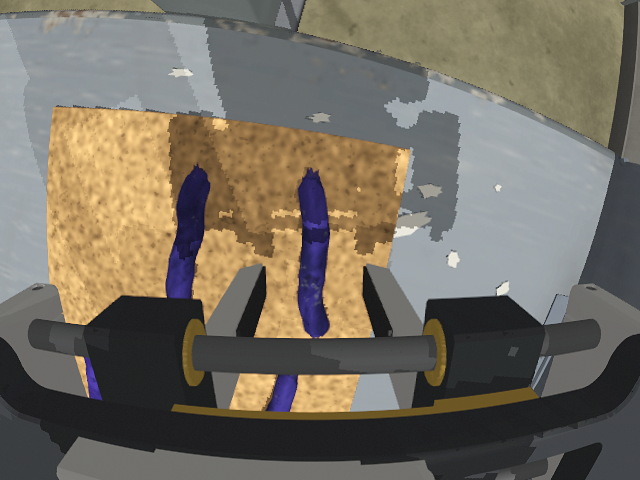

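The roll at (313,255) lies between the fingertips, which are at row ~265. Closing.

>>> {"api": "arm_command", "payload": {
  "targets": [0, 0, 0, 0, 0, 1, 1, 0, 0, 0, 0, 0, 1, 1, 0, 0, 0, 0, 0, 1, 1, 0, 0, 0, 0, 0, 1, 1, 0, 0, 0, 0, 0, 1, 1, 0, 0, 0, 0, 0, 1, 1]
}}

```text
time: 4.05
tool_pos: [0.4224, 0.3267, 0.0047]
ee_rot: [3.142, 0.0, -2.897]
wrist_force: [-0.6, 0.7, 0.3]
width: 0.0049
finger_force: 0.0
```

```bash
python3 - <<'E'
from h import *
import pickle
print(robot.get_obs()['width'],robot.get_obs()['finger_force'],robot.get_obs()['tool_pos'])
s=snap('wrist');save(s,'w4.png')
s=pickle.load(open('d0.pkl','rb'))['top']; W=cloud(s); 
for (u,v) in [(190,301),(223,298),(250,240),(214,242),(140,113),(205,320)]: print(W[v-1:v+2,u-2:u+3,2].round(4).max(), W[v,u].round(3))
E
```

```text
0.004896047944659238 0.0 [0.42237786 0.32670319 0.00471237]
0.0221 [0.423 0.325 0.018]
0.0219 [0.429 0.249 0.021]
0.0221 [0.564 0.189 0.019]
0.0225 [0.56  0.273 0.016]
0.0173 [0.878 0.46  0.013]
0.0113 [0.379 0.293 0.003]
```

View pics/w4.png

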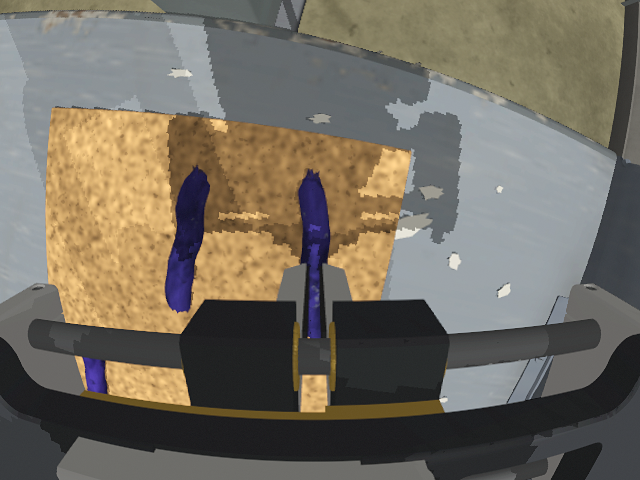

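```bash
cat >> h.py <<'E'
def wcloud(s):
    v,u=np.mgrid[0:480,0:640]; x=(u-s['cx'])/s['fx'];y=(v-s['cy'])/s['fy'];r=np.hypot(x,y)+1e-9
    k=np.tan(np.minimum(r,1.5))/r; z=s['range_z']
    p=np.stack([x*k*z,y*k*z,z],-1); T=s['T_tool_cam']; return p@T[:3,:3].T+T[:3,3]
E
python3 - <<'E'
from h import *
s=snap('wrist');print(s['fx'],s['cx'],s['cy'])
P=wcloud(s)
for (u,v) in [(315,200),(315,240),(313,255),(313,262),(313,290),(313,315),(313,390),(293,268),(293,280),(337,268),(337,285),(100,150),(250,250),(380,250),(240,280),(385,275)]: print((u,v),(P[v,u]*1000).round(1), s['range_z'][v,u].round(3))
E
```

```text
371.64829954431775 313.88074406316014 234.87245523900975
(315, 200) [ 39.1   1.6 -12.8] 0.201
(315, 240) [ 16.7   1.6 -12.5] 0.207
(313, 255) [  8.    0.5 -12.6] 0.209
(313, 262) [  4.3   0.5 -14. ] 0.208
(313, 290) [-13.5   0.5 -11.9] 0.214
(313, 315) [-28.7   0.5 -13.9] 0.216
(313, 390) [-96.1   0.4   1.4] 0.246
(293, 268) [ 10.3  -9.1 -42.4] 0.179
(293, 280) [ 10.2  -8.2 -58.8] 0.163
(337, 268) [  9.8  12.3 -41. ] 0.181
(337, 285) [ 10.   10.9 -64.5] 0.158
(100, 150) [  72.2 -135.7    0.5] 0.206
(250, 250) [  7.  -37.5   0.8] 0.222
(380, 250) [ 6.8 41.1  1.6] 0.223
(240, 280) [-12.6 -44.9   1.2] 0.227
(385, 275) [-8.7 44.7 -0. ] 0.225
```

```bash
python3 - <<'E'
from h import *
s=snap('wrist')
P=wcloud(s)
for u in (285,297,304,325,335,345):
  for v in (245,250,255,260,264,267,272): print((u,v),(P[v,u]*1000).round(0),s['color'][v,u])
o=robot.get_obs();print(o['width'],o['joint_positions'])
c=cv2.resize(s['color'][220:345,240:390],(720,600),interpolation=cv2.INTER_NEAREST);save({'color':c},'w5.png')
s=snap('scene');save({'color':cv2.resize(s['color'][150:300,130:350],(792,540),interpolation=cv2.INTER_CUBIC)},'sc1.png')
E
```

```text
(285, 245) [ 10. -16.   0.] [169 130  79]
(285, 250) [  7. -16.   1.] [188 149  92]
(285, 255) [  4. -16.   1.] [180 141  88]
(285, 260) [  1. -16.  -0.] [202 161 102]
(285, 264) [ -2. -16.   1.] [155 120  73]
(285, 267) [ -4. -17.   2.] [173 134  84]
(285, 272) [ -7. -17.   1.] [170 132  82]
(297, 245) [10. -9.  2.] [119  89  54]
(297, 250) [ 7. -9.  1.] [115  88  53]
(297, 255) [ 4. -9.  1.] [205 163 105]
(297, 260) [ 1. -9.  1.] [189 148  92]
(297, 264) [-2. -9.  2.] [201 160 101]
(297, 267) [ 10.  -7. -39.] [112 108 105]
(297, 272) [  9.  -7. -46.] [109 108 105]
(304, 245) [ 13.  -5. -10.] [21 20 42]
(304, 250) [ 10.  -5. -11.] [20 19 44]
(304, 255) [  7.  -5. -10.] [23 22 45]
(304, 260) [  4.  -5. -11.] [23 21 46]
(304, 264) [  2.  -5. -12.] [66 67 74]
(304, 267) [ 10.  -4. -40.] [110 109 105]
(304, 272) [ 10.  -4. -46.] [110 109 106]
(325, 245) [ 14.   7. -11.] [31 26 64]
(325, 250) [ 11.   7. -11.] [21 18 45]
(325, 255) [  8.   7. -11.] [19 18 40]
(325, 260) [  5.   7. -12.] [17 15 43]
(325, 264) [  2.   7. -11.] [55 56 67]
(325, 267) [ 10.   6. -40.] [109 109 105]
(325, 272) [ 10.   6. -47.] [110 109 105]
(335, 245) [10. 14. -0.] [131  99  61]
(335, 250) [ 7. 14. -0.] [203 162 103]
(335, 255) [ 4. 14.  2.] [202 160 102]
(335, 260) [ 1. 14.  0.] [222 181 116]
(335, 264) [-2. 14.  1.] [204 163 103]
(335, 267) [-4. 14.  1.] [206 168 112]
(335, 272) [ 10.  11. -48.] [110 109 106]
(345, 245) [10. 20.  0.] [151 116  70]
(345, 250) [ 7. 20.  1.] [184 145  90]
(345, 255) [ 4. 20.  1.] [201 162 101]
(345, 260) [ 1. 20.  0.] [230 188 121]
(345, 264) [-2. 20.  1.] [205 163 104]
(345, 267) [-4. 20.  1.] [191 151  97]
(345, 272) [-7. 20.  2.] [210 168 107]
0.00022877623564753724 [ 5.52128329e-01  1.46109000e-01  1.64552488e+00  2.27666418e-06
  1.34998218e+00 -1.26326550e+00]
```

View pics/sc1.png

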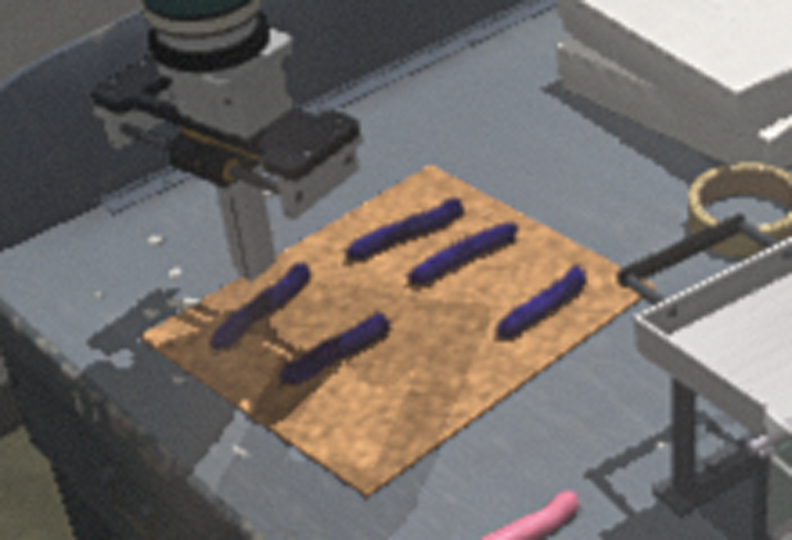

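Both views show the real fingertips about 38 mm short of the reported TCP: finger depth ends at tool z ≈ -38, and the scene shows them hovering over the roll. I'll correct every height by 38 mm and watch the force on the way down.

```bash
sed -i 's/for x,y,z,yaw in wps:/for x,y,z,yaw in wps:\n        z-=.038/' h.py; python3 - <<'E'
from h import *
plan((.4227,.328,.012,194),(.4227,.328,.007,194))
E
```

```text
t 4.2 tcp [0.4224 0.3267 0.0047] w 0.0005
[0.0, -0.0, 0.0] [-0.6, 1.2, 30.7]
[0.0, -0.0, 0.0] [-0.6, 1.2, 35.7]
```

>>> {"api": "arm_command", "payload": {
  "targets": [0, 0, 0, 0, 1, 0, -0.06, 0, 0, 0, 0, 1, 0, -0.06, 0, 0, 0, 0, 1, 0, -0.06, 0, 0, 0, 0, 1, 0, -0.06, 0, 0, 0, 0, 1, 0, -0.06, 0, 0, 0, 0, 1, 15, -0.06, 0, 0, 0, 0, 1, 28, -0.06, 0, 0, 0, 0, 1, 34, -0.06, 0, 0, 0, 0, 1, 34, -0.06, 0, 0, 0, 0, 1, 34, -0.06]
}}

```text
time: 5.25
tool_pos: [0.422, 0.3276, -0.0295]
ee_rot: [-3.141, -0.0, -2.897]
wrist_force: [-0.5, 0.0, 0.4]
width: 0.0501
finger_force: 0.5
```

>>> {"api": "arm_command", "payload": {
  "targets": [0, 0, 0, 0, 0, 0, 1, 0, 0, 0, 0, 0, 0, 1, 0, 0, 0, 0, 0, 0, 1, 0, 0, 0, 0, 0, 0, 1, 0, 0, 0, 0, 0, 0, 1, 0, 0, 0, 0, 0, 0, 1]
}}

```text
time: 5.85
tool_pos: [0.4221, 0.3276, -0.0294]
ee_rot: [3.142, -0.0, -2.897]
wrist_force: [0.5, -0.2, -0.0]
width: 0.0185
finger_force: 30.0
```

```bash
python3 - <<'E'
from h import *
plan((.4221,.3276,.19,194),slot(.024,.07))
E
```

```text
t 5.8 tcp [ 0.4221  0.3276 -0.0294] w 0.0185
[0.0, -0.0, 0.0] [0.0, -0.0, -181.4]
[-0.0, -0.0, 20.9] [-44.7, -382.3, -189.5]
```

>>> {"api": "arm_command", "payload": {
  "targets": [0, 0, 0, 0, 0, -30, 1, 0, 0, 0, 0, 0, -80, 1, 0, 0, 0, 0, 0, -130, 1, 0, 0, 0, 0, 0, -180, 1, 0, 0, 6, -10, -40, -190, 1, 0, 0, 12, -15, -80, -190, 1, 0, 0, 20.9, -20, -120, -190, 1, 0, 0, 20.9, -24, -165, -190, 1, 0, 0, 20.9, -29, -210, -190, 1, 0, 0, 20.9, -34, -255, -190, 1, 0, 0, 20.9, -39, -300, -190, 1, 0, 0, 20.9, -42, -340, -190, 1, 0, 0, 20.9, -45, -370, -190, 1, 0, 0, 20.9, -45, -382, -190, 1, 0, 0, 20.9, -45, -382, -190, 1, 0, 0, 20.9, -45, -382, -190, 1, 0, 0, 20.9, -45, -382, -190, 1]
}}

```text
time: 7.55
tool_pos: [0.558, -0.0304, 0.1608]
ee_rot: [3.141, -0.0, 3.023]
wrist_force: [-0.0, -0.0, -1.1]
width: 0.0183
finger_force: 30.0
```

```bash
python3 - <<'E'
from h import *
plan(slot(.024,.07),slot(.024,.012))
s=snap('wrist');save(s,'w6.png')
E
```

```text
t 7.5 tcp [ 0.558  -0.0304  0.1608] w 0.0183
[0.0, -0.0, 0.1] [-0.3, -2.1, 0.8]
[0.0, -0.0, 0.1] [-0.3, -2.1, 58.8]
```

View pics/w6.png

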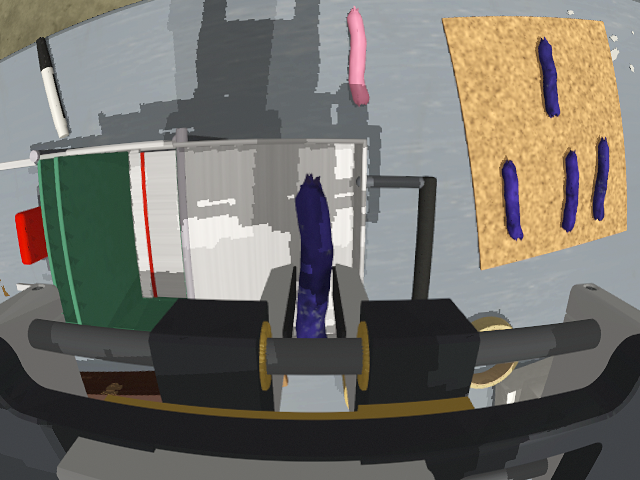

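The roll at (314,245) is held over the tray, inside its walls: hinge at col 183, outer wall at col 362. Lowering and releasing.

>>> {"api": "arm_command", "payload": {
  "targets": [0, 0, 0, 0, -2, 30, 1, 0, 0, 0, 0, -2, 50, 1, 0, 0, 0, 0, -2, 59, 1, 0, 0, 0, 0, -2, 59, 1, 0, 0, 0, 0, -2, 59, 0.3, 0, 0, 0, 0, -2, 59, 0.3, 0, 0, 0, 0, -2, 59, 0.3, 0, 0, 0, 0, -2, 40, 0.3, 0, 0, 0, 0, -2, 0, 0.3, 0, 0, 0, 0, -2, -30, 0.3, 0, 0, 0, 0, -2, -30, -0.06, 0, 0, 0, 0, -2, -30, -0.06]
}}

```text
time: 8.8
tool_pos: [0.5587, -0.0342, 0.1918]
ee_rot: [-3.142, 0.003, 3.021]
wrist_force: [-0.9, 0.1, 0.1]
width: 0.0456
finger_force: 0.0
```

```bash
cat >> h.py <<'E'
def trayrolls(s):
    for r in rolls(s,.14,40):
        q=r[2]-F(0,.1276); a=np.radians(FY)
        if abs(q).max()<.12: print('tray: x %.1f u %.1f mm'%(1000*(q[0]*np.cos(a)+q[1]*np.sin(a)),1000*(-q[0]*np.sin(a)+q[1]*np.cos(a))),r[3],r[4])
E
python3 - <<'E'
from h import *
s=snap('top')
trayrolls(s)
for r in rolls(s): print(r)
plan((.4300,.2511,.12,180),(.4300,.2511,.008,180))
E
```

```text
tray: x -21.9 u 26.2 mm 175.2 [13, 58]
(array([140., 112.]), array([879. , 461.3]), array([0.8804, 0.461 ]), np.float64(9.8), [16, 93])
(array([214., 241.]), array([562.3, 274.8]), array([0.5623, 0.2746]), np.float64(175.6), [16, 88])
(array([251., 240.]), array([565.5, 188.4]), array([0.5658, 0.1885]), np.float64(4.9), [15, 86])
(array([191., 246.]), array([550.7, 327.6]), array([0.552 , 0.3275]), np.float64(172.0), [16, 98])
(array([345., 244.]), array([553.3, -35.3]), array([ 0.5541, -0.0355]), np.float64(175.2), [15, 65])
(array([223., 298.]), array([428.6, 250.6]), array([0.4297, 0.2511]), np.float64(179.5), [14, 86])
t 8.8 tcp [ 0.5578 -0.0341  0.1901] w 0.0484
[0.0, -0.0, -6.9] [161.1, 267.7, 108.2]
[0.0, -0.0, -6.9] [161.0, 267.7, 220.2]
```

>>> {"api": "arm_command", "payload": {
  "targets": [0, 0, -6.9, 25, 45, 0, -0.06, 0, 0, -6.9, 50, 90, 0, -0.06, 0, 0, -6.9, 78, 130, 0, -0.06, 0, 0, -6.9, 105, 175, 20, -0.06, 0, 0, -6.9, 130, 220, 50, -0.06, 0, 0, -6.9, 155, 255, 80, -0.06, 0, 0, -6.9, 161, 268, 120, -0.06, 0, 0, -6.9, 161, 268, 160, -0.06, 0, 0, -6.9, 161, 268, 190, -0.06, 0, 0, -6.9, 161, 268, 210, -0.06, 0, 0, -6.9, 161, 268, 219, -0.06, 0, 0, -6.9, 161, 268, 219, -0.06, 0, 0, -6.9, 161, 268, 219, -0.06, 0, 0, -6.9, 161, 268, 219, 1, 0, 0, -6.9, 161, 268, 219, 1, 0, 0, -6.9, 161, 268, 219, 1, 0, 0, -6.9, 161, 268, 219, 1, 0, 0, -6.9, 161, 268, 219, 1, 0, 0, -6.9, 161, 268, 219, 1]
}}

```text
time: 10.75
tool_pos: [0.4304, 0.2513, -0.0284]
ee_rot: [3.142, -0.0, -3.141]
wrist_force: [-0.3, -0.2, -0.4]
width: 0.0184
finger_force: 30.0
```

```bash
python3 - <<'E'
from h import *
plan(slot(-.002,.07),slot(-.002,.024))
s=snap('top');trayrolls(s)
for r in rolls(s): print(r)
E
```

```text
t 10.8 tcp [ 0.4304  0.2513 -0.0284] w 0.0184
[0.0, -0.0, 6.9] [-124.5, -309.6, -191.6]
[0.0, -0.0, 6.9] [-124.5, -309.6, -145.6]
tray: x -1.6 u 26.0 mm 173.1 [13, 95]
(array([140., 113.]), array([879.1, 461.2]), array([0.8796, 0.4609]), np.float64(9.4), [16, 93])
(array([347., 235.]), array([576.2, -38.5]), array([ 0.5767, -0.0384]), np.float64(173.1), [15, 106])
(array([214., 241.]), array([563.6, 274.7]), array([0.5629, 0.2744]), np.float64(175.9), [16, 86])
(array([251., 240.]), array([565.5, 188.4]), array([0.5662, 0.1885]), np.float64(4.8), [15, 86])
(array([191., 244.]), array([555.1, 327. ]), array([0.5562, 0.3272]), np.float64(171.3), [16, 89])
```

>>> {"api": "arm_command", "payload": {
  "targets": [0, 0, 0, 0, 0, -30, 1, 0, 0, 0, 0, 0, -80, 1, 0, 0, 0, 0, 0, -130, 1, 0, 0, 0, 0, 0, -180, 1, 0, 0, 3, -16, -40, -192, 1, 0, 0, 6.9, -32, -80, -192, 1, 0, 0, 6.9, -48, -120, -192, 1, 0, 0, 6.9, -64, -160, -192, 1, 0, 0, 6.9, -80, -200, -192, 1, 0, 0, 6.9, -96, -240, -192, 1, 0, 0, 6.9, -112, -280, -192, 1, 0, 0, 6.9, -124, -300, -192, 1, 0, 0, 6.9, -124, -310, -192, 1, 0, 0, 6.9, -124, -310, -192, 1, 0, 0, 6.9, -124, -310, -192, 1, 0, 0, 6.9, -124, -310, -165, 1, 0, 0, 6.9, -124, -310, -147, 1, 0, 0, 6.9, -124, -310, -147, 1, 0, 0, 6.9, -124, -310, -147, 1]
}}

```text
time: 12.7
tool_pos: [0.5541, -0.0574, 0.1191]
ee_rot: [3.141, -0.0, 3.023]
wrist_force: [0.6, -0.3, 0.2]
width: 0.0196
finger_force: 3.0
```

>>> {"api": "arm_command", "payload": {
  "targets": [0, 0, 0, 0, 0, 0, 1, 0, 0, 0, 0, 0, 0, 0.3, 0, 0, 0, 0, 0, 0, 0.3, 0, 0, 0, 0, 0, 0, 0.3, 0, 0, 0, 0, 0, -40, 0.3, 0, 0, 0, 0, 0, -80, 0.3, 0, 0, 0, 0, 0, -80, -0.06, 0, 0, 0, 0, 0, -80, -0.06]
}}

```text
time: 13.5
tool_pos: [0.5553, -0.0589, 0.2002]
ee_rot: [-3.141, 0.003, 3.021]
wrist_force: [0.8, 0.2, -0.5]
width: 0.0455
finger_force: 0.0
```

```bash
python3 - <<'E'
from h import *
plan((.5660,.1885,.12,184.8),(.5660,.1885,.009,184.8))
s=snap('top');trayrolls(s)
for r in rolls(s): print(r)
E
```

```text
t 13.5 tcp [ 0.5553 -0.0589  0.2002] w 0.0455
[-0.0, 0.2, -11.7] [19.4, 246.9, 118.1]
[-0.0, 0.2, -11.7] [19.8, 247.0, 229.1]
tray: x -17.6 u 7.4 mm 174.2 [13, 50]
tray: x -28.4 u 25.0 mm 172.6 [9, 47]
(array([140., 113.]), array([879.1, 461.2]), array([0.8799, 0.461 ]), np.float64(9.6), [16, 93])
(array([214., 242.]), array([561.2, 274.8]), array([0.562 , 0.2747]), np.float64(175.7), [16, 91])
(array([250., 240.]), array([565.5, 188.4]), array([0.5661, 0.1885]), np.float64(4.9), [15, 86])
(array([191., 246.]), array([550.6, 327.6]), array([0.5523, 0.3276]), np.float64(172.2), [16, 98])
(array([354., 243.]), array([555.8, -56.7]), array([ 0.5564, -0.0569]), np.float64(174.2), [14, 56])
```

>>> {"api": "arm_command", "payload": {
  "targets": [0, 0, -4, 2, 45, 0, -0.06, 0, 0, -8, 5, 90, 0, -0.06, 0, 0, -11.7, 9, 130, 0, -0.06, 0, 0, -11.7, 13, 175, 20, -0.06, 0, 0, -11.7, 17, 215, 50, -0.06, 0, 0, -11.7, 20, 240, 80, -0.06, 0, 0, -11.7, 20, 247, 120, -0.06, 0, 0, -11.7, 20, 247, 160, -0.06, 0, 0, -11.7, 20, 247, 190, -0.06, 0, 0, -11.7, 20, 247, 215, -0.06, 0, 0, -11.7, 20, 247, 228, -0.06, 0, 0, -11.7, 20, 247, 228, -0.06, 0, 0, -11.7, 20, 247, 228, -0.06, 0, 0, -11.7, 20, 247, 228, 1, 0, 0, -11.7, 20, 247, 228, 1, 0, 0, -11.7, 20, 247, 228, 1, 0, 0, -11.7, 20, 247, 228, 1, 0, 0, -11.7, 20, 247, 228, 1, 0, 0, -11.7, 20, 247, 228, 1]
}}

```text
time: 15.45
tool_pos: [0.5643, 0.1889, -0.0294]
ee_rot: [-3.142, 0.0, -3.058]
wrist_force: [-0.4, -0.1, 1.8]
width: 0.0179
finger_force: 30.2
```

```bash
python3 - <<'E'
from h import *
plan(slot(-.022,.07),slot(-.022,.022))
s=snap('top');trayrolls(s)
for r in rolls(s): print(r)
E
```

```text
t 15.4 tcp [ 0.5643  0.1889 -0.0294] w 0.0179
[0.0, 0.0, 11.7] [34.1, -265.2, -195.1]
[0.0, 0.0, 11.7] [34.1, -265.2, -147.1]
tray: x -2.6 u 26.8 mm 173.1 [15, 97]
tray: x -0.3 u 7.6 mm 173.8 [13, 85]
(array([140., 113.]), array([879. , 461.3]), array([0.8802, 0.461 ]), np.float64(9.5), [16, 93])
(array([346., 235.]), array([575. , -37.6]), array([ 0.5757, -0.0374]), np.float64(173.1), [17, 108])
(array([355., 235.]), array([574.9, -58.5]), array([ 0.5757, -0.0589]), np.float64(173.8), [15, 95])
(array([189., 256.]), array([532.8, 332. ]), array([0.5292, 0.3317]), np.float64(179.4), [9, 61])
```

>>> {"api": "arm_command", "payload": {
  "targets": [0, 0, 0, 0, 0, -30, 1, 0, 0, 0, 0, 0, -80, 1, 0, 0, 0, 0, 0, -130, 1, 0, 0, 0, 0, 0, -180, 1, 0, 0, 4, 5, -40, -195, 1, 0, 0, 8, 11, -80, -195, 1, 0, 0, 11.7, 16, -125, -195, 1, 0, 0, 11.7, 22, -170, -195, 1, 0, 0, 11.7, 28, -215, -195, 1, 0, 0, 11.7, 34, -250, -195, 1, 0, 0, 11.7, 34, -265, -195, 1, 0, 0, 11.7, 34, -265, -195, 1, 0, 0, 11.7, 34, -265, -195, 1, 0, 0, 11.7, 34, -265, -165, 1, 0, 0, 11.7, 34, -265, -147, 1, 0, 0, 11.7, 34, -265, -147, 1, 0, 0, 11.7, 34, -265, -147, 1]
}}

```text
time: 17.2
tool_pos: [0.5527, -0.0764, 0.1178]
ee_rot: [3.141, -0.0, 3.024]
wrist_force: [-0.1, 0.6, 0.5]
width: 0.0182
finger_force: 29.9
```

>>> {"api": "arm_command", "payload": {
  "targets": [0, 0, 0, 0, 0, 0, 1, 0, 0, 0, 0, 0, 0, 0.3, 0, 0, 0, 0, 0, 0, 0.3, 0, 0, 0, 0, 0, 0, 0.3, 0, 0, 0, 0, 0, -40, 0.3, 0, 0, 0, 0, 0, -80, 0.3, 0, 0, 0, 0, 0, -80, -0.06, 0, 0, 0, 0, 0, -80, -0.06, 0, 0, 0, 0, 0, -80, -0.06]
}}

```text
time: 18.1
tool_pos: [0.5519, -0.0779, 0.1963]
ee_rot: [3.141, -0.002, 3.021]
wrist_force: [1.0, -0.2, -0.1]
width: 0.0492
finger_force: 0.0
```

```bash
python3 - <<'E'
from h import *
plan((.562,.2746,.12,175.7),(.562,.2746,.009,175.7))
s=snap('top');trayrolls(s)
for r in rolls(s): print(r)
E
```

```text
t 18.1 tcp [ 0.5519 -0.0779  0.1963] w 0.0492
[0.0, -0.1, -2.6] [32.0, 351.1, 114.5]
[0.0, -0.1, -2.6] [31.8, 351.1, 225.5]
tray: x -16.0 u -18.9 mm 170.8 [14, 48]
(array([140., 112.]), array([879.1, 461.2]), array([0.8806, 0.461 ]), np.float64(9.7), [16, 93])
(array([214., 242.]), array([562.3, 274.8]), array([0.5621, 0.2746]), np.float64(175.7), [16, 88])
(array([191., 246.]), array([550.7, 327.6]), array([0.552 , 0.3276]), np.float64(172.1), [15, 98])
(array([367., 244.]), array([554. , -85.5]), array([ 0.5547, -0.0863]), np.float64(170.8), [15, 53])
```

>>> {"api": "arm_command", "payload": {
  "targets": [0, 0, -2.6, 4, 45, 0, -0.06, 0, 0, -2.6, 8, 90, 0, -0.06, 0, 0, -2.6, 12, 140, 0, -0.06, 0, 0, -2.6, 16, 190, 0, -0.06, 0, 0, -2.6, 20, 240, 20, -0.06, 0, 0, -2.6, 24, 285, 40, -0.06, 0, 0, -2.6, 28, 325, 70, -0.06, 0, 0, -2.6, 32, 351, 100, -0.06, 0, 0, -2.6, 32, 351, 140, -0.06, 0, 0, -2.6, 32, 351, 180, -0.06, 0, 0, -2.6, 32, 351, 210, -0.06, 0, 0, -2.6, 32, 351, 225, -0.06, 0, 0, -2.6, 32, 351, 225, -0.06, 0, 0, -2.6, 32, 351, 225, 1, 0, 0, -2.6, 32, 351, 225, 1, 0, 0, -2.6, 32, 351, 225, 1, 0, 0, -2.6, 32, 351, 225, 1, 0, 0, -2.6, 32, 351, 225, 1, 0, 0, -2.6, 32, 351, 225, 1]
}}

```text
time: 20.05
tool_pos: [0.563, 0.2743, -0.0272]
ee_rot: [3.142, 0.0, 3.067]
wrist_force: [0.7, -0.0, 1.1]
width: 0.0184
finger_force: 30.0
```

```bash
python3 - <<'E'
from h import *
plan(slot(.017,.07),slot(.017,.032))
s=snap('top');trayrolls(s)
for r in rolls(s): print(r)
E
```

```text
t 20.1 tcp [ 0.563   0.2743 -0.0272] w 0.0184
[0.0, 0.0, 2.6] [-17.7, -313.3, -188.1]
[0.0, 0.0, 2.6] [-17.7, -313.3, -150.1]
tray: x -2.5 u 26.8 mm 172.9 [15, 97]
tray: x 0.3 u 8.1 mm 174.4 [14, 85]
tray: x 2.4 u -19.4 mm 172.8 [15, 84]
(array([140., 113.]), array([879.1, 461.2]), array([0.8799, 0.4609]), np.float64(9.6), [16, 93])
(array([346., 235.]), array([575. , -37.6]), array([ 0.5759, -0.0373]), np.float64(172.9), [17, 108])
(array([355., 235.]), array([574.9, -58.4]), array([ 0.5764, -0.0585]), np.float64(174.4), [15, 95])
(array([368., 235.]), array([574.6, -89.2]), array([ 0.5751, -0.0893]), np.float64(172.8), [16, 94])
```

>>> {"api": "arm_command", "payload": {
  "targets": [0, 0, 0, 0, 0, -30, 1, 0, 0, 0, 0, 0, -80, 1, 0, 0, 0, 0, 0, -130, 1, 0, 0, 0, 0, 0, -180, 1, 0, 0, 2.6, -3, -40, -190, 1, 0, 0, 2.6, -5, -80, -190, 1, 0, 0, 2.6, -7, -125, -190, 1, 0, 0, 2.6, -10, -170, -190, 1, 0, 0, 2.6, -13, -215, -190, 1, 0, 0, 2.6, -15, -260, -190, 1, 0, 0, 2.6, -18, -300, -190, 1, 0, 0, 2.6, -18, -313, -190, 1, 0, 0, 2.6, -18, -313, -190, 1, 0, 0, 2.6, -18, -313, -190, 1, 0, 0, 2.6, -18, -313, -165, 1, 0, 0, 2.6, -18, -313, -154, 1, 0, 0, 2.6, -18, -313, -154, 1, 0, 0, 2.6, -18, -313, -154, 1]
}}

```text
time: 21.9
tool_pos: [0.5574, -0.038, 0.1267]
ee_rot: [3.141, -0.0, 3.023]
wrist_force: [0.3, -0.1, -0.0]
width: 0.0183
finger_force: 30.0
```

>>> {"api": "arm_command", "payload": {
  "targets": [0, 0, 0, 0, 0, 0, 1, 0, 0, 0, 0, 0, 0, 0.3, 0, 0, 0, 0, 0, 0, 0.3, 0, 0, 0, 0, 0, 0, 0.3, 0, 0, 0, 0, 0, -40, 0.3, 0, 0, 0, 0, 0, -80, 0.3, 0, 0, 0, 0, 0, -80, -0.06, 0, 0, 0, 0, 0, -80, -0.06, 0, 0, 0, 0, 0, -80, -0.06]
}}

```text
time: 22.8
tool_pos: [0.5568, -0.0391, 0.2052]
ee_rot: [3.141, -0.002, 3.021]
wrist_force: [0.4, -0.5, -0.1]
width: 0.0493
finger_force: 0.0
```

```bash
python3 - <<'E'
from h import *
plan((.552,.3276,.12,172),(.552,.3276,.009,172))
s=snap('top');trayrolls(s)
for r in rolls(s): print(r)
E
```

```text
t 22.8 tcp [ 0.5568 -0.0391  0.2052] w 0.0493
[0.0, -0.1, 1.1] [48.5, 363.5, 123.4]
[0.0, -0.1, 1.1] [48.2, 363.4, 234.4]
tray: x -18.4 u 14.3 mm 170.1 [40, 58]
tray: x -15.9 u -19.1 mm 171.0 [14, 49]
(array([140., 113.]), array([879.1, 461.1]), array([0.8801, 0.461 ]), np.float64(9.7), [16, 93])
(array([191., 246.]), array([550.7, 327.6]), array([0.5525, 0.3275]), np.float64(172.0), [16, 98])
(array([351., 243.]), array([555.5, -49.9]), array([ 0.5566, -0.0491]), np.float64(170.1), [45, 65])
(array([367., 244.]), array([554.3, -86.2]), array([ 0.5547, -0.0865]), np.float64(171.0), [16, 54])
```

>>> {"api": "arm_command", "payload": {
  "targets": [0, 0, 1, 6, 45, 0, -0.06, 0, 0, 1, 12, 90, 0, -0.06, 0, 0, 1, 18, 140, 0, -0.06, 0, 0, 1, 25, 190, 0, -0.06, 0, 0, 1, 32, 240, 20, -0.06, 0, 0, 1, 38, 285, 40, -0.06, 0, 0, 1, 44, 330, 70, -0.06, 0, 0, 1, 48, 363, 100, -0.06, 0, 0, 1, 48, 363, 140, -0.06, 0, 0, 1, 48, 363, 180, -0.06, 0, 0, 1, 48, 363, 215, -0.06, 0, 0, 1, 48, 363, 233, -0.06, 0, 0, 1, 48, 363, 233, -0.06, 0, 0, 1, 48, 363, 233, 1, 0, 0, 1, 48, 363, 233, 1, 0, 0, 1, 48, 363, 233, 1, 0, 0, 1, 48, 363, 233, 1, 0, 0, 1, 48, 363, 233, 1, 0, 0, 1, 48, 363, 233, 1]
}}

```text
time: 24.75
tool_pos: [0.5532, 0.327, -0.0264]
ee_rot: [3.142, -0.0, 3.004]
wrist_force: [0.8, -0.6, -1.5]
width: 0.0183
finger_force: 30.0
```

```bash
python3 - <<'E'
from h import *
plan(slot(-.006,.07),slot(-.006,.029))
s=snap('top');trayrolls(s)
save({'color':cv2.resize(s['color'][190:300,295:505],(798,418),interpolation=cv2.INTER_CUBIC)},'tr.png')
E
```

```text
t 24.8 tcp [ 0.5532  0.327  -0.0264] w 0.0183
[0.0, -0.0, -1.0] [-54.6, -385.5, -190.1]
[0.0, -0.0, -1.0] [-54.6, -385.5, -149.1]
tray: x -1.1 u 14.6 mm 172.9 [41, 97]
tray: x 2.3 u -19.4 mm 173.0 [15, 84]
```

View pics/tr.png

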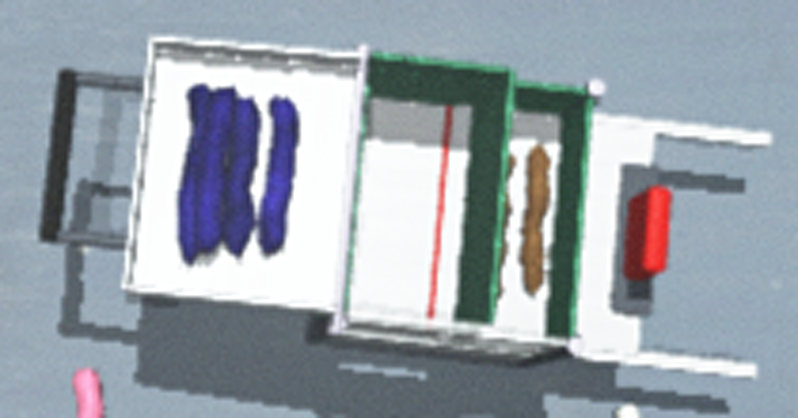

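```bash
python3 - <<'E'
from h import *
plan(slot(-.042,.07),slot(-.042,.023))
E
```

```text
t 24.8 tcp [ 0.5533  0.327  -0.0264] w 0.0184
[0.0, -0.0, -1.0] [-55.2, -421.4, -194.5]
[0.0, -0.0, -1.0] [-55.2, -421.4, -147.5]
```

>>> {"api": "arm_command", "payload": {
  "targets": [0, 0, 0, 0, 0, -30, 1, 0, 0, 0, 0, 0, -80, 1, 0, 0, 0, 0, 0, -130, 1, 0, 0, 0, 0, 0, -180, 1, 0, 0, -1, -6, -40, -194, 1, 0, 0, -1, -12, -85, -194, 1, 0, 0, -1, -18, -130, -194, 1, 0, 0, -1, -24, -180, -194, 1, 0, 0, -1, -30, -230, -194, 1, 0, 0, -1, -37, -280, -194, 1, 0, 0, -1, -44, -330, -194, 1, 0, 0, -1, -50, -375, -194, 1, 0, 0, -1, -55, -405, -194, 1, 0, 0, -1, -55, -421, -194, 1, 0, 0, -1, -55, -421, -194, 1, 0, 0, -1, -55, -421, -194, 1, 0, 0, -1, -55, -421, -165, 1, 0, 0, -1, -55, -421, -148, 1, 0, 0, -1, -55, -421, -148, 1, 0, 0, -1, -55, -421, -148, 1]
}}

```text
time: 26.8
tool_pos: [0.5502, -0.0959, 0.1219]
ee_rot: [3.141, -0.0, 3.024]
wrist_force: [-0.6, -0.3, -0.0]
width: 0.0182
finger_force: 30.0
```

>>> {"api": "arm_command", "payload": {
  "targets": [0, 0, 0, 0, 0, 0, 1, 0, 0, 0, 0, 0, 0, 0.3, 0, 0, 0, 0, 0, 0, 0.3, 0, 0, 0, 0, 0, 0, 0.3, 0, 0, 0, 0, 0, -40, 0.3, 0, 0, 0, 0, 0, -80, 0.3, 0, 0, 0, 0, 0, -80, -0.06, 0, 0, 0, 0, 0, -80, -0.06, 0, 0, 0, 0, 0, -80, -0.06]
}}

```text
time: 27.7
tool_pos: [0.5494, -0.0974, 0.2002]
ee_rot: [3.141, -0.002, 3.021]
wrist_force: [0.3, 0.1, -0.1]
width: 0.0491
finger_force: 0.0
```

```bash
python3 - <<'E'
from h import *
s=snap('top')
trayrolls(s)
for r in rolls(s): print(r)
p=F(0,.232); plan((*p,.21,180+FY),(*p,.125,180+FY))
W=cloud(s)
k=(W[...,2]>.12)&(W[...,2]<.16)&(s['color'].max(-1)<70); k[:,:295]=0;k[:,325:]=0;k[:195]=0;k[265:]=0
print(k.sum(),W[k].mean(0),W[k].min(0),W[k].max(0))
E
```

```text
tray: x -19.8 u 18.6 mm 156.8 [31, 63]
tray: x -20.9 u -38.4 mm 175.0 [15, 56]
(array([140., 113.]), array([879.2, 461.2]), array([0.88 , 0.461]), np.float64(9.6), [16, 94])
(array([349., 244.]), array([554.6, -42. ]), array([ 0.5555, -0.0442]), np.float64(156.8), [34, 70])
(array([376., 247.]), array([ 547. , -106.1]), array([ 0.5467, -0.1071]), np.float64(175.0), [17, 62])
t 27.8 tcp [ 0.5491 -0.0974  0.1997] w 0.0498
[0.0, -0.2, 0.0] [-1.1, 145.8, 27.8]
[0.0, -0.2, 0.0] [-1.4, 145.8, 112.8]
190 [0.56547642 0.04660701 0.14052686] [0.52004651 0.03832063 0.13487976] [0.61204701 0.05565689 0.14610588]
```

>>> {"api": "arm_command", "payload": {
  "targets": [0, 0, 0, -1, 45, 0, 0.2, 0, 0, 0, -1, 95, 0, 0.2, 0, 0, 0, -1, 135, 0, 0.2, 0, 0, 0, -1, 146, 20, 0.2, 0, 0, 0, -1, 146, 30, 0.2, 0, 0, 0, -1, 146, 30, 0.2, 0, 0, 0, -1, 146, 30, 0.2]
}}

```text
time: 28.45
tool_pos: [0.568, 0.0462, 0.1708]
ee_rot: [-3.141, -0.002, 3.02]
wrist_force: [0.1, 0.1, 0.4]
width: 0.0373
finger_force: 0.0
```

```bash
python3 - <<'E'
from h import *
s=snap('wrist');P=wcloud(s);save(s,'w7.png')
o=robot.get_obs();R=Ro.from_euler('xyz',o['ee_rot'])
Q=P@R.as_matrix().T+o['tool_pos']
k=(Q[...,2]>.128)&(Q[...,2]<.15)&(s['color'].max(-1)<75)&(abs(P[...,1])<.03)&(P[...,0]>-.06);k[:250]&=True
print(k.sum(),Q[k].mean(0),P[k].mean(0)*1000, P[k].min(0)*1000,P[k].max(0)*1000)
p=F(0,.232);plan((*p,.125,180+FY))
s=snap('top');trayrolls(s)
E
```

```text
2580 [0.55908089 0.04377464 0.14055433] [ 9.06058321 -3.39926583 31.15420616] [-45.73041923 -29.99849955  28.07560602] [51.19572271  4.51999302 35.98737461]
t 28.5 tcp [0.5685 0.0461 0.1717] w 0.0371
[-0.0, -0.0, -0.1] [1.0, 1.2, 84.7]
tray: x -8.8 u 3.4 mm 168.8 [24, 86]
tray: x 2.7 u -18.9 mm 173.7 [15, 84]
tray: x -1.8 u -38.9 mm 172.7 [14, 97]
```

View pics/w7.png

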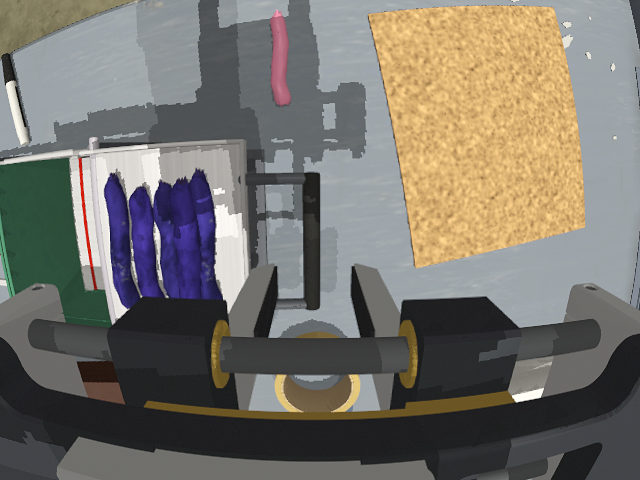

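All five rolls are on the tray and the mat is empty. The bar at (311,240) is centred between the fingers, so I descend, grip it, and lift along the arc.

>>> {"api": "arm_command", "payload": {
  "targets": [0, 0, 0, 1, 0, 40, 0.2, 0, 0, 0, 1, 0, 70, 0.2, 0, 0, 0, 1, 0, 85, 0.2, 0, 0, 0, 1, 0, 85, 0.2, 0, 0, 0, 1, 0, 85, 1, 0, 0, 0, 1, 0, 85, 1, 0, 0, 0, 1, 0, 85, 1, 0, 0, 0, 1, 0, 85, 1, 0, 0, 0, 1, 0, 85, 1]
}}

```text
time: 29.45
tool_pos: [0.5686, 0.0441, 0.0888]
ee_rot: [-3.136, 0.004, 3.02]
wrist_force: [-1.4, -7.0, 2.7]
width: 0.0112
finger_force: 30.0
```

>>> {"api": "arm_command", "payload": {
  "targets": [0, 0, 0, 0, -2, -8, 1, 0, 0, 0, 0, -3, -16, 1, 0, 0, 0, 0, -5, -32, 1, 0, 0, 0, 0, -9, -48, 1, 0, 0, 0, 0, -15, -63, 1, 0, 0, 0, 0, -22, -78, 1, 0, 0, 0, 0, -30, -92, 1, 0, 0, 0, 0, -40, -105, 1, 0, 0, 0, 0, -51, -117, 1, 0, 0, 0, 0, -57, -122, 1, 0, 0, 0, 0, -63, -128, 1, 0, 0, 0, 0, -70, -133, 1, 0, 0, 0, 0, -76, -137, 1, 0, 0, 0, 0, -83, -141, 1, 0, 0, 0, 0, -90, -145, 1, 0, 0, 0, 0, -98, -149, 1, 0, 0, 0, 0, -102, -151, 1, 0, 0, 0, 0, -105, -152, 1, 0, 0, 0, 0, -105, -152, 1, 0, 0, 0, 0, -105, -152, 1]
}}

```text
time: 31.45
tool_pos: [0.5566, -0.0543, 0.2433]
ee_rot: [3.137, 0.008, 3.024]
wrist_force: [2.2, 3.9, 8.3]
width: 0.0109
finger_force: 30.0
```

```bash
python3 - <<'E'
from h import *
s=snap('top')
for r in rolls(s,.08,40): print(r)
save({'color':np.hstack([cv2.resize(s['color'][180:310,330:470],(400,371)),cv2.resize(snap('scene')['color'][170:350,280:460],(371,371))])},'tip.png')
E
```

```text
(array([140., 113.]), array([851.5, 437.7]), array([0.8526, 0.4375]), np.float64(9.5), [15, 88])
(array([397., 248.]), array([ 529. , -147.3]), array([ 0.5353, -0.1471]), np.float64(170.4), [38, 89])
```

View pics/tip.png

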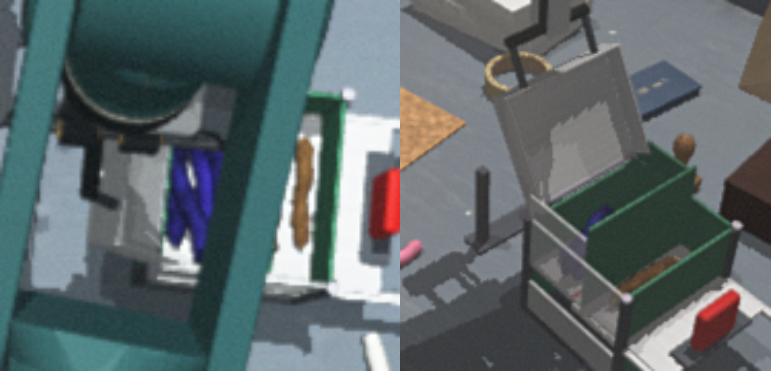

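The tray is tipped and empty, and the rolls are in the first chamber. Letting the tray down again along the arc.

>>> {"api": "arm_command", "payload": {
  "targets": [0, 0, 0, 0, 7, 3, 1, 0, 0, 0, 0, 15, 7, 1, 0, 0, 0, 0, 22, 11, 1, 0, 0, 0, 0, 29, 15, 1, 0, 0, 0, 0, 42, 24, 1, 0, 0, 0, 0, 54, 35, 1, 0, 0, 0, 0, 65, 47, 1, 0, 0, 0, 0, 75, 60, 1, 0, 0, 0, 0, 83, 74, 1, 0, 0, 0, 0, 90, 89, 1, 0, 0, 0, 0, 96, 104, 1, 0, 0, 0, 0, 100, 120, 1, 0, 0, 0, 0, 102, 136, 1, 0, 0, 0, 0, 103, 145, 1, 0, 0, 0, 0, 104, 152, 1, 0, 0, 0, 0, 104, 152, 1, 0, 0, 0, 0, 104, 152, 0.2, 0, 0, 0, 0, 104, 152, 0.2, 0, 0, 0, 0, 104, 152, 0.2]
}}

```text
time: 33.45
tool_pos: [0.5655, 0.0466, 0.0844]
ee_rot: [-3.141, -0.005, 3.021]
wrist_force: [-1.0, 0.2, 0.3]
width: 0.0315
finger_force: 0.0
```

>>> {"api": "arm_command", "payload": {
  "targets": [0, 0, 0, 0, 1, -25, 0.2, 0, 0, 0, 0, 1, -60, 0.2, 0, 0, 0, 0, 1, -100, 0.2, 0, 0, 0, 0, 1, -120, 0.2, 0, 0, 0, 0, 40, -120, 0.2, 0, 0, 0, 0, 80, -120, 0.2, 0, 0, 0, 0, 80, -120, 0.2]
}}

```text
time: 34.15
tool_pos: [0.5761, 0.1299, 0.2049]
ee_rot: [3.14, -0.004, 3.027]
wrist_force: [0.1, -0.1, 0.2]
width: 0.0375
finger_force: 0.0
```

```bash
python3 - <<'E'
from h import *
s=snap('top');W=cloud(s)
a=np.radians(FY);Rm=np.array([[np.cos(a),-np.sin(a)],[np.sin(a),np.cos(a)]])
m=blue(s)>0;m[:,:330]=0
q=(W[m][:,:2]-F0)@Rm; print(m.sum(),'feeder x,y,z',q.min(0),q.max(0),np.percentile(W[m][:,2],[2,50,98]))
k=(W[...,2]>.12)&(W[...,2]<.16)&(s['color'].max(-1)<70); k[:,:295]=0;k[:,325:]=0;k[:195]=0;k[265:]=0
print('bar',k.sum(),W[k].mean(0))
h=cv2.cvtColor(s['color'],cv2.COLOR_RGB2HSV)
m=((h[...,0]<8)|(h[...,0]>172))&(h[...,1]>150)&(h[...,2]>80);m[:,:450]=0;m[:,490:]=0;m[:225]=0;m[280:]=0
t=m&(W[...,2]>.109);q=(W[t][:,:2]-F0)@Rm;print('tab top',t.sum(),q.min(0),q.max(0),q.mean(0),np.median(W[t][:,2]))
c=cv2.resize(s['color'][190:300,295:505],(798,418),interpolation=cv2.INTER_CUBIC);save({'color':c},'dn.png')
plan((*F(0,-.116),.25,180+FY))
E
```

```text
992 feeder x,y,z [-0.17947344 -0.00892898] [0.04974904 0.20130654] [0.07569312 0.08504562 0.10004416]
bar 205 [0.56524583 0.04654793 0.14030021]
tab top 136 [-0.17947344 -0.11935584] [0.02406699 0.20130654] [-0.00218981 -0.10882153] 0.11442772912957555
t 34.2 tcp [0.576  0.1277 0.2049] w 0.0372
[-0.1, -0.2, 0.2] [0.3, -428.8, -6.8]
```

View pics/dn.png

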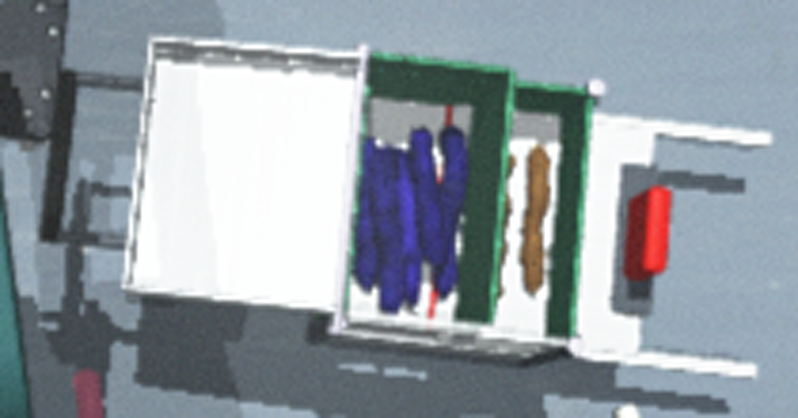

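All five rolls are in the first chamber, the tray is down and the gate is shut. On to the red tab.

>>> {"api": "arm_command", "payload": {
  "targets": [0, 0, 0, 0, -45, -6, 0.15, 0, 0, 0, 0, -95, -6, 0.15, 0, 0, 0, 0, -145, -6, 0.15, 0, 0, 0, 0, -195, -6, 0.15, 0, 0, 0, 0, -245, -6, 0.15, 0, 0, 0, 0, -295, -6, 0.15, 0, 0, 0, 0, -345, -6, 0.15, 0, 0, 0, 0, -390, -6, 0.15, 0, 0, 0, 0, -420, -6, 0.15, 0, 0, 0, 0, -429, -6, 0.15, 0, 0, 0, 0, -429, -6, 0.15, 0, 0, 0, 0, -429, -6, 0.15, 0, 0, 0, 0, -429, -6, 0.15]
}}

```text
time: 35.5
tool_pos: [0.5259, -0.2985, 0.2128]
ee_rot: [3.141, 0.0, 3.023]
wrist_force: [0.0, 1.0, 1.1]
width: 0.04
finger_force: 0.0
```

```bash
cat >> h.py <<'E'
def tabw():
    s=snap('wrist');P=wcloud(s)
    o=robot.get_obs();R=Ro.from_euler('xyz',o['ee_rot']).as_matrix()
    Q=P@R.T+o['tool_pos']
    h=cv2.cvtColor(s['color'],cv2.COLOR_RGB2HSV)
    m=((h[...,0]<8)|(h[...,0]>172))&(h[...,1]>150)&(h[...,2]>60)&(abs(Q[...,2]-.115)<.006)&(s['range_z']>0)
    a=np.radians(FY);q=(Q[m][:,:2]-F0)@np.array([[np.cos(a),-np.sin(a)],[np.sin(a),np.cos(a)]])
    print('tab px',m.sum(),'feeder xy 2..98%',np.percentile(q,[2,50,98],axis=0).round(4).tolist(),'z',np.median(Q[m][:,2]),'tool xy',(np.median(P[m],axis=0)*1000).round(1))
    return s
E
python3 - <<'E'
from h import *
s=tabw();save(s,'w8.png')
plan((*F(0,-.116),.088,180+FY))
E
```

```text
tab px 820 feeder xy 2..98% [[-0.025, -0.1205], [-0.0025, -0.1145], [0.0212, -0.1084]] z 0.11442616402687525 tool xy [ 2.7  1.8 98.5]
t 35.5 tcp [ 0.526  -0.2985  0.2129] w 0.04
[0.0, 0.0, 0.1] [0.2, 0.2, 162.9]
```

View pics/w8.png

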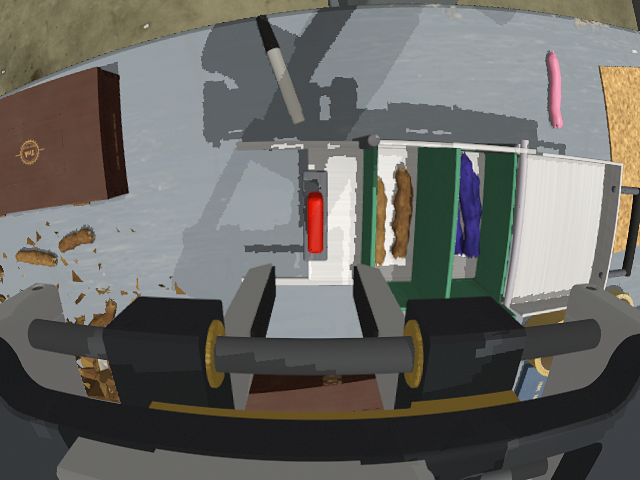

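The red tab at (315,222) is centred between the fingers. I descend and grip it.

>>> {"api": "arm_command", "payload": {
  "targets": [0, 0, 0, 0, 1, 50, 0.15, 0, 0, 0, 0, 1, 100, 0.15, 0, 0, 0, 0, 1, 140, 0.15, 0, 0, 0, 0, 1, 162, 0.15, 0, 0, 0, 0, 1, 162, 0.15, 0, 0, 0, 0, 1, 162, 0.15, 0, 0, 0, 0, 1, 162, 1, 0, 0, 0, 0, 1, 162, 1, 0, 0, 0, 0, 1, 162, 1, 0, 0, 0, 0, 1, 162, 1, 0, 0, 0, 0, 1, 162, 1]
}}

```text
time: 36.65
tool_pos: [0.5266, -0.2987, 0.0522]
ee_rot: [3.141, 0.002, 3.022]
wrist_force: [-0.1, 3.2, 5.5]
width: 0.0137
finger_force: 30.0
```

>>> {"api": "arm_command", "payload": {
  "targets": [0, 0, 0, 0, -8, 0, 1, 0, 0, 0, 0, -18, 0, 1, 0, 0, 0, 0, -28, 0, 1, 0, 0, 0, 0, -38, 0, 1, 0, 0, 0, 0, -48, 0, 1, 0, 0, 0, 0, -58, 0, 1, 0, 0, 0, 0, -66, 0, 1, 0, 0, 0, 0, -71, 0, 1, 0, 0, 0, 0, -75, 0, 1, 0, 0, 0, 0, -75, 0, 1, 0, 0, 0, 0, -75, 0, 1, 0, 0, 0, 0, -75, 0, 1]
}}

```text
time: 37.85
tool_pos: [0.5177, -0.3745, 0.0522]
ee_rot: [-3.14, 0.003, 3.021]
wrist_force: [-0.2, 0.2, 4.8]
width: 0.0137
finger_force: 30.0
```

```bash
python3 - <<'E'
from h import *
a=np.radians(FY);Rm=np.array([[np.cos(a),-np.sin(a)],[np.sin(a),np.cos(a)]])
print('tcp in feeder',(robot.get_obs()['tool_pos'][:2]-F0)@Rm, 'start', (np.array([.5266,-.2987])-F0)@Rm)
for n in('top','scene'):
    s=snap(n);W=cloud(s);m=(blue(s)>0)&(s['range_z']>0)
    q=(W[...,:2]-F0)@Rm; m&=(abs(q)<.1).all(-1)
    print(n,m.sum(),np.percentile(W[m][:,2],[2,50,98]) if m.any() else '', np.percentile(q[m],[2,98],axis=0) if m.any() else '')
    if n=='top': c1=cv2.resize(s['color'][190:300,340:505],(500,333))
    else: c2=cv2.resize(s['color'][210:370,320:480],(290,290))
c2=np.pad(c2,((0,43),(0,0),(0,0)));save({'color':np.hstack([c1,c2])},'gate.png')
E
```

```text
tcp in feeder [ 0.00105117 -0.19278588] start [ 0.00079544 -0.11644783]
top 375 [0.01449077 0.0305632  0.0358453 ] [[-0.05285733  0.02029704]
 [ 0.04321265  0.04699612]]
scene 42 [0.01548664 0.02099165 0.03524129] [[-0.06215755  0.0213958 ]
 [-0.0452789   0.04663081]]
```

View pics/gate.png

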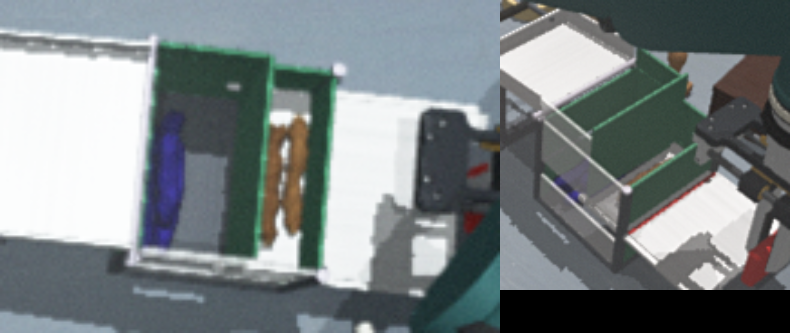

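The chamber is empty, all blue is below z=36 mm in the catch tray, and both sticks are still in reserve. Pushing the gate shut.

>>> {"api": "arm_command", "payload": {
  "targets": [0, 0, 0, 0, 10, 0, 1, 0, 0, 0, 0, 20, 0, 1, 0, 0, 0, 0, 30, 0, 1, 0, 0, 0, 0, 40, 0, 1, 0, 0, 0, 0, 50, 0, 1, 0, 0, 0, 0, 60, 0, 1, 0, 0, 0, 0, 70, 0, 1, 0, 0, 0, 0, 76, 0, 1, 0, 0, 0, 0, 77, 0, 1, 0, 0, 0, 0, 77, 0, 1, 0, 0, 0, 0, 77, 0, 1, 0, 0, 0, 0, 76, 0, 0.15, 0, 0, 0, 0, 76, 0, 0.15, 0, 0, 0, 0, 76, 0, 0.15, 0, 0, 0, 0, 76, -40, 0.15, 0, 0, 0, 0, 76, -90, 0.15, 0, 0, 0, 0, 76, -140, 0.15, 0, 0, 0, 0, 76, -161, 0.15, 0, 0, 0, 0, 76, -161, 0.15, 0, 0, 0, 0, 76, -161, 0.15]
}}

```text
time: 39.95
tool_pos: [0.5254, -0.2978, 0.2103]
ee_rot: [3.141, -0.002, 3.021]
wrist_force: [-0.5, 0.1, -0.9]
width: 0.0399
finger_force: 0.0
```

```bash
python3 - <<'E'
from h import *
s=tabw()
s=snap('scene');save({'color':cv2.resize(s['color'][190:390,290:510],(770,600)[:2] if 0 else (660,600))},'fin.png')
E
```

```text
tab px 867 feeder xy 2..98% [[-0.0261, -0.1203], [-0.0033, -0.1142], [0.0204, -0.1074]] z 0.11288490530280564 tool xy [ 1.8  0.9 95.9]
```

View pics/fin.png

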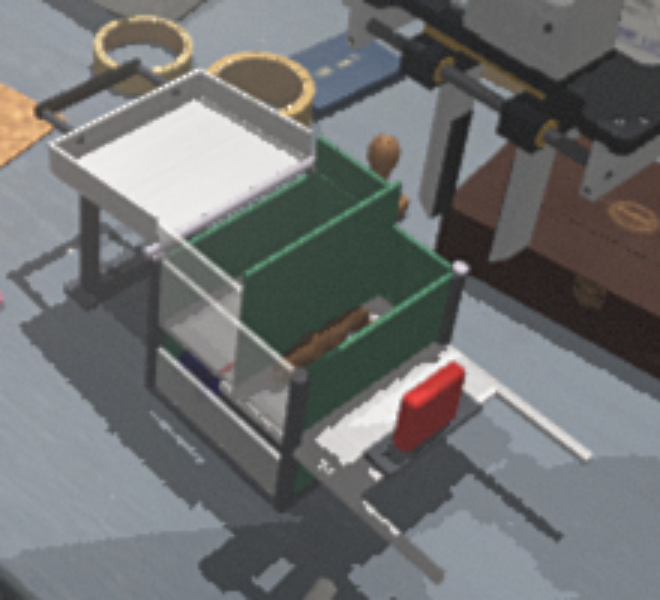

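The tab is back at y=-0.114, the same reading as when the gate was shut. The tray is down, a roll shows in the catch tray at (200,370), and the gripper is clear of everything.

```bash
python3 -c "
from bench import robot
print(robot.close_job())"
```

```text
the job is handed in; nothing more can be done
None
```

I loaded all five blue rolls, tipped them into the first chamber and dropped them into the catch tray. My last images showed both sticks in reserve, the gate shut and the tray down; I've handed the job in, and it returned no verdict.

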